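# Charge the grinding jar and close it

### The arm

A 6-joint arm with a two-finger parallel gripper is mounted at the origin on a cart in front of the work surface, level with it; the furniture and walls round the work are solid. World frame = base frame: x ahead of the robot, y to its left, z up, the work surface at z = 0. Lengths are in m, angles in rad, forces in N, time in s.
With the tool pointing down it reaches from about 0.4 to 0.825 m from the base axis. Payload 7 kg.
Tool frame: the origin (TCP) lies on the centre line of the jaws, within the pads' length; the fingertips stand 17 mm ahead of it and the grasp point (between the pads) lies 2 mm behind it; y points along the fingers, x is the direction in which the jaws open and shut, and the axes are right-handed (so a half turn about y gives the same grasp; the last joint's range is limited). The gripper opens to 88 mm and grips with 3 to 60 N. Pads are 19 mm wide; open, the fingers measure 130 mm over their backs; the gripper's body (78 mm by 193 mm) begins 47 mm behind the grasp point.
Start: joints at [1.525, 0.359, 0.012, 0, -1.224, -0.288], TCP at [0.221, 0.638, 0.244] pointing down, gripper open.
Joint ranges: [-3.07, 3.07], [-1.43, 2.12], [-1.02, 1.25], [-3.03, 1.67], [-3.05, -0], [-3.03, 3.03]. Speed limits (rad/s): [2.39, 2.39, 3.01, 3.14, 3.14, 3.14].

### API

Orientations are given as a rotation vector (axis times angle).
In Python, from plant import env, viewer, job gives the robot as it stands. The module is installed in compiled form; this text tells all that it offers.
- The arm moves only by the tool drive_tool, never from a script. Its argument "steps" is text: rows parted by semicolons, each of 4 numbers parted by spaces: the shift along the tool's x, y, z in m, then the turn about the tool's y in rad. A call has 1 to 20 rows; each row shifts and turns the commanded pose from where the row before left it, along the tool's axes as they then stand; what a row does not reach is not made up. A row lasts 1/12 s, in which the tool goes at most 41.7 mm and 7.16 degrees, less where a joint would pass 70% of its speed; a pose out of reach is approached as far as the arm can. A call with a gripper value outside its range is refused whole. "hand" is the opening in per cent of the stroke, from 0 (shut) to 100 (fully open), set as the call begins (left out, the last holds). The fingers move at their own pace and stop on an object; "force" is the grip in N (left out, the last holds). Time passes only in rows, so rows that do not move let the fingers close. It gives the time, the measured TCP pose, the force and the opening at its end, in the units of the state.
- env.read_state(): the state, without advancing time (a new reading comes with each control period).
- viewer.grab_frame(name): name is "scene" or "top" or "wrist"; returns (picture, depth): 420x560x3 uint8, red, green, blue; 420x560 float32, m along the optical axis (not along the pixel's ray), 0 where there is no reading.
- viewer.camera_model(name): a dict with "K" (3x3 intrinsics, pixels), "k1" (the pictures are not rectified: a ray, as slopes to the right and down, at radius r is drawn at 1 + k1 r^2 times it, then the intrinsics apply), "R" (3x3) and "t" (3): a world point X has camera coordinates R X + t. Camera axes: x right, y down, z forward; pixel columns grow to the right and rows downward; lengths in m; the calibration is good to about 2 mm. A picture is of the moment at which its call begins: read the wrist's pose just before it. camera_model takes no time and is no camera call; for the wrist camera it gives the pose at the moment of the call.
- job.hand_in(): hands the job in, once; it reports no verdict.
The state is a dict: "t": time; "joints": joint angles; "dq": joint speeds; "joint_torque": joint torques, N m; "tcp_pos": TCP position; "tool_rot": TCP orientation; "contact_force": force on the tool from outside, world axes, zero at the start; "wrist_torque": the same for the moment, N m; "opening": opening from 0.0 (shut) to 1.0 (fully open).
Only numpy, scipy, OpenCV 4.12 (cv2) and the standard library are available. Lean on these libraries where they do the work, as an engineer would, in place of code of your own. Each camera call takes 0.05 s, during which the arm holds its last target. There are 200 camera calls.

### The job

Using the scoop, not your fingers, take all the white grinding pieces out of the tray and tip them into the open jar (a piece that drops on the desk may be picked up by hand). Then turn the lid over so that its gasket faces down and lay it squarely on the jar, flush with the rim all round, and leave the scoop standing upright in the empty tray. Do not disturb the cap, the vial or the mouse.

Things in the scene. Friction and masses are not known exactly. Their poses are not given: they have to be found in the camera images.
- tray: fixed steel trough holding the grinding pieces, 250 mm long (its x axis) x 68 mm wide (y) x 28 mm high, walls 4 mm, floor 4 mm thick, open on top, inside 242 x 60 mm; origin at the centre of its underside, on the desk
- jar: fixed open rectangular aluminium grinding jar, outside 120 mm long (its x axis) x 66 mm wide (y) x 74 mm high, walls and floor 3.5 mm, mouth 113 x 59 mm; two thin dark bands round it; origin at the centre of its underside, on the desk
- lid_mid (a point): centre of the jar's loose flat lid: aluminium plate 120 mm long (x) x 66 mm wide (y) x 14 mm thick (z), 0.16 kg; its +z face carries a black rubber gasket frame 114 x 60 mm that stands up 2 mm, the other face is plain metal with two dark spots. It starts on the desk with the gasket (+z) up. The gasket side is to lie on the jar's rim, which puts this point 83 mm above the desk
- scoop_grip (a point): point in the upright handle of a loose steel scoop where it is best gripped, 90 mm above the scoop's flat underside; x points to the open mouth, z up along the handle. Handle: black bar 14 mm thick (x), 26 mm wide (y), up to 112 mm above the underside. Starts standing on the desk
- scoop_lip (a point): middle of the scoop's lip (front edge of its underside), 60 mm in front of the handle's axis; axes as scoop_grip. Pan 53 mm wide outside, 50 inside; floor 2 mm thick (1.2 at the lip), reaching 20 mm behind the handle's axis; side walls 26 mm high, ending 17 mm behind the lip; back wall 52 mm behind the lip, 32 mm high. Scoop 0.12 kg
- cap_mid (a point): bystander: white loose bottle cap 32 mm across, 14 mm high, lying upside down; this point is its centre
- vial_mid (a point): bystander: small capped glass vial 28 mm across, 58 mm high, standing; this point is its centre
- mouse_mid (a point): bystander: computer mouse 119 x 60 x 36 mm; this point is its centre
- media1: centre of a grinding piece: slippery glazed white ceramic cylinder with chamfered ends, 22 mm across, 20 mm high (its z axis), 25 g; lies in the tray at first; five to seven such pieces are present
- media2: centre of a grinding piece: slippery glazed white ceramic cylinder with chamfered ends, 22 mm across, 20 mm high (its z axis), 25 g; lies in the tray at first; may be absent
- media3: centre of a grinding piece: slippery glazed white ceramic cylinder with chamfered ends, 22 mm across, 20 mm high (its z axis), 25 g; lies in the tray at first; may be absent
- media4: centre of a grinding piece: slippery glazed white ceramic cylinder with chamfered ends, 22 mm across, 20 mm high (its z axis), 25 g; lies in the tray at first; may be absent
- media5: centre of a grinding piece: slippery glazed white ceramic cylinder with chamfered ends, 22 mm across, 20 mm high (its z axis), 25 g; lies in the tray at first; may be absent
- media6: centre of a grinding piece: slippery glazed white ceramic cylinder with chamfered ends, 22 mm across, 20 mm high (its z axis), 25 g; lies in the tray at first; may be absent
- media7: centre of a grinding piece: slippery glazed white ceramic cylinder with chamfered ends, 22 mm across, 20 mm high (its z axis), 25 g; lies in the tray at first; may be absent
- media8: centre of a grinding piece: slippery glazed white ceramic cylinder with chamfered ends, 22 mm across, 20 mm high (its z axis), 25 g; lies in the tray at first; may be absent

How it is judged:
On the way, in this order (a step that is already met when the one before it is completed fails the run):
1. a piece is carried in the raised scoop, more than 60 mm above the desk (((x of media1 in the frame of scoop_grip between 0.004 and 0.06 m and y of media1 in the frame of scoop_grip between -0.026 and 0.026 m and z of media1 in the frame of scoop_grip between -0.092 and -0.04 m and height (world z) of media1 above 0.06 m) or (x of media2 in the frame of scoop_grip between 0.004 and 0.06 m and y of media2 in the frame of scoop_grip between -0.026 and 0.026 m and z of media2 in the frame of scoop_grip between -0.092 and -0.04 m and height (world z) of media2 above 0.06 m) or (x of media3 in the frame of scoop_grip between 0.004 and 0.06 m and y of media3 in the frame of scoop_grip between -0.026 and 0.026 m and z of media3 in the frame of scoop_grip between -0.092 and -0.04 m and height (world z) of media3 above 0.06 m) or (x of media4 in the frame of scoop_grip between 0.004 and 0.06 m and y of media4 in the frame of scoop_grip between -0.026 and 0.026 m and z of media4 in the frame of scoop_grip between -0.092 and -0.04 m and height (world z) of media4 above 0.06 m) or (x of media5 in the frame of scoop_grip between 0.004 and 0.06 m and y of media5 in the frame of scoop_grip between -0.026 and 0.026 m and z of media5 in the frame of scoop_grip between -0.092 and -0.04 m and height (world z) of media5 above 0.06 m) or (x of media6 in the frame of scoop_grip between 0.004 and 0.06 m and y of media6 in the frame of scoop_grip between -0.026 and 0.026 m and z of media6 in the frame of scoop_grip between -0.092 and -0.04 m and height (world z) of media6 above 0.06 m) or (x of media7 in the frame of scoop_grip between 0.004 and 0.06 m and y of media7 in the frame of scoop_grip between -0.026 and 0.026 m and z of media7 in the frame of scoop_grip between -0.092 and -0.04 m and height (world z) of media7 above 0.06 m) or (x of media8 in the frame of scoop_grip between 0.004 and 0.06 m and y of media8 in the frame of scoop_grip between -0.026 and 0.026 m and z of media8 in the frame of scoop_grip between -0.092 and -0.04 m and height (world z) of media8 above 0.06 m))), for 0.2 s.
2. all pieces are in the jar (x of media1 in the frame of jar between -0.058 and 0.058 m and y of media1 in the frame of jar between -0.031 and 0.031 m and z of media1 in the frame of jar between 0 and 0.074 m and x of media2 in the frame of jar between -0.058 and 0.058 m and y of media2 in the frame of jar between -0.031 and 0.031 m and z of media2 in the frame of jar between 0 and 0.074 m and x of media3 in the frame of jar between -0.058 and 0.058 m and y of media3 in the frame of jar between -0.031 and 0.031 m and z of media3 in the frame of jar between 0 and 0.074 m and x of media4 in the frame of jar between -0.058 and 0.058 m and y of media4 in the frame of jar between -0.031 and 0.031 m and z of media4 in the frame of jar between 0 and 0.074 m and x of media5 in the frame of jar between -0.058 and 0.058 m and y of media5 in the frame of jar between -0.031 and 0.031 m and z of media5 in the frame of jar between 0 and 0.074 m and x of media6 in the frame of jar between -0.058 and 0.058 m and y of media6 in the frame of jar between -0.031 and 0.031 m and z of media6 in the frame of jar between 0 and 0.074 m and x of media7 in the frame of jar between -0.058 and 0.058 m and y of media7 in the frame of jar between -0.031 and 0.031 m and z of media7 in the frame of jar between 0 and 0.074 m and x of media8 in the frame of jar between -0.058 and 0.058 m and y of media8 in the frame of jar between -0.031 and 0.031 m and z of media8 in the frame of jar between 0 and 0.074 m), for 0.2 s.
3. the lid lies on the jar, gasket down (horizontal distance between lid_mid and jar below 0.01 m and angle between the x axis of lid_mid and the x axis of jar, either way round below 0.12 rad and angle between lid_mid's own z axis and vertical above 3.04 rad and z of lid_mid in the frame of jar between 0.078 and 0.088 m), for 0.2 s.
At the end, for the whole second after the job is handed in: All pieces present are inside the jar below its rim; the lid lies on the rim gasket down and level, its centre within 10 mm of the jar's and its length within 0.12 rad of the jar's; the scoop stands upright (within 0.12 rad) on the floor of the tray (all of step 2 and all of step 3 and angle between scoop_grip's own z axis and vertical below 0.12 rad and x of scoop_grip in the frame of tray between -0.123 and 0.123 m and y of scoop_grip in the frame of tray between -0.033 and 0.033 m and z of scoop_grip in the frame of tray between 0.08 and 0.105 m); the robot touches nothing.
It fails at once if a finger touches a grinding piece that is in the tray ((contact force between the fingers and media1 above 0.5 N and x of media1 in the frame of tray between -0.123 and 0.123 m and y of media1 in the frame of tray between -0.033 and 0.033 m and z of media1 in the frame of tray between -0.01 and 0.045 m) or (contact force between the fingers and media2 above 0.5 N and x of media2 in the frame of tray between -0.123 and 0.123 m and y of media2 in the frame of tray between -0.033 and 0.033 m and z of media2 in the frame of tray between -0.01 and 0.045 m) or (contact force between the fingers and media3 above 0.5 N and x of media3 in the frame of tray between -0.123 and 0.123 m and y of media3 in the frame of tray between -0.033 and 0.033 m and z of media3 in the frame of tray between -0.01 and 0.045 m) or (contact force between the fingers and media4 above 0.5 N and x of media4 in the frame of tray between -0.123 and 0.123 m and y of media4 in the frame of tray between -0.033 and 0.033 m and z of media4 in the frame of tray between -0.01 and 0.045 m) or (contact force between the fingers and media5 above 0.5 N and x of media5 in the frame of tray between -0.123 and 0.123 m and y of media5 in the frame of tray between -0.033 and 0.033 m and z of media5 in the frame of tray between -0.01 and 0.045 m) or (contact force between the fingers and media6 above 0.5 N and x of media6 in the frame of tray between -0.123 and 0.123 m and y of media6 in the frame of tray between -0.033 and 0.033 m and z of media6 in the frame of tray between -0.01 and 0.045 m) or (contact force between the fingers and media7 above 0.5 N and x of media7 in the frame of tray between -0.123 and 0.123 m and y of media7 in the frame of tray between -0.033 and 0.033 m and z of media7 in the frame of tray between -0.01 and 0.045 m) or (contact force between the fingers and media8 above 0.5 N and x of media8 in the frame of tray between -0.123 and 0.123 m and y of media8 in the frame of tray between -0.033 and 0.033 m and z of media8 in the frame of tray between -0.01 and 0.045 m)).
It fails at once if the cap, the vial or the mouse is moved by more than 30 mm (distance of any of cap_mid, vial_mid, mouse_mid from where it was at the start of the episode above 0.03 m).
Of media1, media2, media3, media4, media5, media6, media7, media8 only 5 to 7 are there at a start; the rules pass over those that are not, and their reading is None.
At some moment in a run one of lid may be knocked a few centimetres aside while the robot is not near it.
Once in a run the grip may slacken for a moment while it holds something.
It also fails if it takes over 210 s, if anything falls off the work surface, if the arm or the gripper's body presses on something with over 40 N, if the wrist force passes 120 N, or if a joint passes its speed limit or range.

## Working session

There is one attempt and no reset: what is moved stays moved. The work goes in short steps, Python scripts to look and compute and a tool call to move; the robot and the scene stay as the last step left them, time stands still between calls to the robot, and variables do not carry over. Pictures are saved under pics/ and viewed, about 12 in all and at most 16, crops included, and the job is handed in when it is done.

Besides the shell and the picture viewer there is one more tool, called after ">>>" as name(argument=value, ...) on one line, values as JSON. drive_tool: Moves the arm, as the interface text tells. Its arguments: {"type":"object","properties":{"steps":{"type":"string"},"hand":{"type":"number"},"force":{"type":"number"}},"required":["steps"]}

```bash
mkdir -p pics; python3 - <<'E'
from plant import env, viewer, job
import cv2, numpy as np
s=env.read_state(); print({k:np.round(v,3) for k,v in s.items()})
for n in("scene","top","wrist"):
    p,d=viewer.grab_frame(n); m=viewer.camera_model(n)
    cv2.imwrite(f"pics/{n}0.png",p[:,:,::-1]); np.save(f"pics/{n}0.npy",d)
    print(n,{k:np.round(v,3).tolist() for k,v in m.items()})
E
```

```text
{'t': np.float64(0.0), 'joints': array([ 1.525,  0.359,  0.011, -0.   , -1.224, -0.288]), 'dq': array([-0.001, -0.   ,  0.   ,  0.   , -0.001, -0.001]), 'joint_torque': array([ 0.0000e+00, -5.8272e+01,  2.9304e+01,  6.9970e+00,  7.0000e-03,
       -0.0000e+00]), 'tcp_pos': array([0.221, 0.637, 0.243]), 'tool_rot': array([-1.034,  1.45 , -1.452]), 'contact_force': array([-0.574, -0.184,  0.16 ]), 'wrist_torque': array([ 0.01 ,  0.027, -0.011]), 'opening': np.float64(0.999)}
scene {'K': [[402.266, 0.0, 279.496], [0.0, 402.266, 212.942], [0.0, 0.0, 1.0]], 'k1': -0.082, 'R': [[0.632, -0.775, 0.001], [-0.484, -0.396, -0.78], [0.605, 0.493, -0.626]], 't': [-0.365, 0.37, 0.626]}
top {'K': [[379.63, 0.0, 281.418], [0.0, 379.63, 205.88], [0.0, 0.0, 1.0]], 'k1': -0.081, 'R': [[-0.008, -1.0, 0.022], [-0.995, 0.006, -0.095], [0.095, -0.023, -0.995]], 't': [0.031, 0.61, 1.143]}
wrist {'K': [[306.016, 0.0, 278.748], [0.0, 306.016, 211.331], [0.0, 0.0, 1.0]], 'k1': -0.015, 'R': [[-0.328, -0.945, 0.003], [-0.902, 0.315, 0.296], [-0.28, 0.094, -0.955]], 't': [0.674, -0.038, 0.391]}
```

View pics/top0.png

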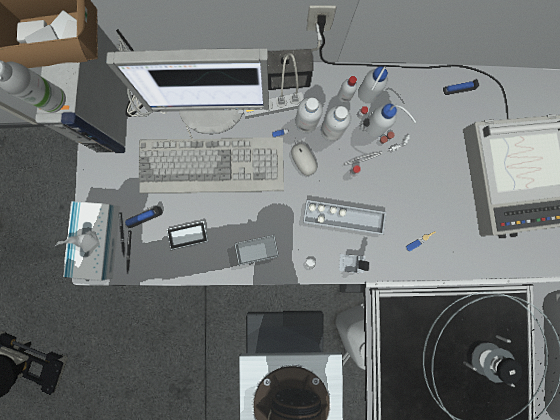

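View pics/scene0.png

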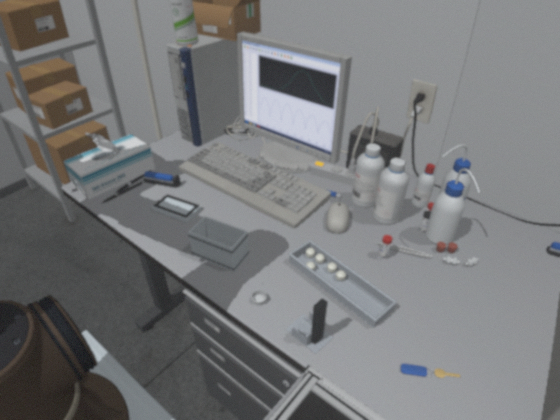

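The top view shows the tray at about (343,215) with 5-6 pieces at its left end, the jar at (255,250), the lid at (187,234), the scoop at (353,262) and the cap at (310,262). The mouse is at (303,158), with the red-capped vial at (356,168) or near (365,112). The scene view agrees. Next I'll enlarge the top view and measure.

```bash
cat > h.py <<'E'
import numpy as np, cv2
from plant import env, viewer, job
from scipy.spatial.transform import Rotation as Ro
def ray(n,uv,m=None):
    m=m or viewer.camera_model(n); K=np.array(m["K"]); uv=np.atleast_2d(uv).astype(float)
    q=cv2.undistortPoints(uv[:,None],K,np.array([m["k1"],0,0,0.]))[:,0]
    R=np.array(m["R"]); return -R.T@np.array(m["t"]), np.c_[q,np.ones(len(q))]@R
def onplane(n,uv,z,m=None):
    o,d=ray(n,uv,m); return o+d*((z-o[2])/d[:,2])[:,None]
def proj(n,X,m=None):
    m=m or viewer.camera_model(n)
    return cv2.projectPoints(np.atleast_2d(X).astype(float),cv2.Rodrigues(np.array(m["R"]))[0],np.array(m["t"]),np.array(m["K"]),np.array([m["k1"],0,0,0.]))[0][:,0]
def cloud(n,d,m=None):
    v,u=np.mgrid[:420,:560]; o,r=ray(n,np.c_[u.ravel(),v.ravel()],m); return (o+r*d.reshape(-1,1)).reshape(420,560,3)
def cropsave(p,box,f,out):
    a,b,c,e=box; cv2.imwrite(out,cv2.resize(p[b:e,a:c],None,fx=f,fy=f,interpolation=cv2.INTER_CUBIC))
def state():
    s=env.read_state(); R=Ro.from_rotvec(s["tool_rot"]).as_matrix()
    print("t %.2f"%s["t"],"tcp",np.round(s["tcp_pos"],4),"F",np.round(s["contact_force"],1),"op %.3f"%s["opening"],"q",np.round(s["joints"],2)); print(np.round(R,3)); return s,R
E
python3 - <<'E'
from h import *
state()
p=cv2.imread("pics/top0.png"); cropsave(p,(150,130,430,290),2.85,"pics/topc.png")
d=np.load("pics/top0.npy"); C=cloud("top",d)
Z=C[...,2]; print("desk z",np.median(Z[270:280,150:240]))
# blobs above desk in work area
m=((Z>0.006)&(C[...,0]>0.3)&(C[...,0]<0.66)&(np.abs(C[...,1])<0.5)&(d>0)).astype(np.uint8)
n,l,st,ce=cv2.connectedComponentsWithStats(m)
for i in range(1,n):
    if st[i,4]<30: continue
    P=C[l==i]; top=P[P[:,2]>P[:,2].max()-.008]
    r=cv2.minAreaRect(P[:,:2].astype(np.float32))
    print(st[i],np.round(ce[i]),"z",np.round(np.percentile(P[:,2],[5,50,95,100]),3),"rect",np.round(r[0],3),np.round(r[1],3),round(r[2],1))
E
```

```text
t 0.15 tcp [0.2211 0.6374 0.2428] F [ 0.4 -0.1 -0.1] op 0.997 q [ 1.53  0.36  0.01 -0.   -1.22 -0.29]
[[-0.328 -0.     0.945]
 [-0.945 -0.001 -0.328]
 [ 0.001 -1.     0.   ]]
desk z -0.00037127865982655717
[140 191  45   3  72] [160. 192.] z [0.008 0.015 0.02  0.022] rect [0.658 0.401] [0.005 0.139] 2.3
[216 191  36   1  36] [234. 191.] z [0.009 0.011 0.014 0.015] rect [0.659 0.177] [0.11  0.001] 89.8
[303 200  83  35 768] [341. 215.] z [0.007 0.025 0.031 0.034] rect [ 0.576 -0.169] [0.253 0.073] 80.7
[129 205  34  22 300] [145. 216.] z [0.007 0.027 0.033 0.035] rect [0.583 0.455] [0.03  0.107] 23.2
[167 221  41  29 818] [187. 235.] z [0.01  0.014 0.019 0.022] rect [0.523 0.32 ] [0.067 0.119] 12.7
[234 235  45  30 256] [254. 251.] z [0.008 0.071 0.076 0.08 ] rect [0.478 0.103] [0.067 0.121] 11.8
[352 255  17  18 144] [361. 264.] z [0.014 0.079 0.114 0.117] rect [ 0.43  -0.205] [0.028 0.053] 85.0
[ 370  287   86   20 1387] [410. 296.] z [0.015 0.021 0.028 0.06 ] rect [ 0.326 -0.373] [0.255 0.052] 89.9
```

View pics/topc.png

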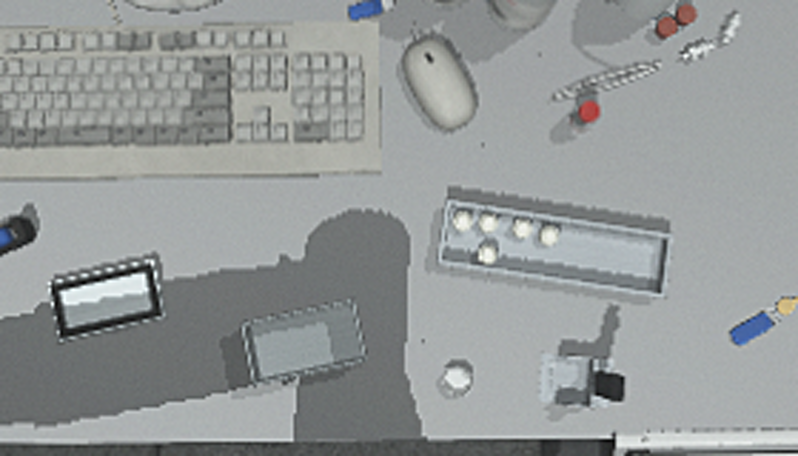

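In the enlarged crop, the handle is black at (609,386), with the pan open to the left (+y). The tray has 5 pieces at its left end: (463,220), (488,222), (523,228), (549,235) and (487,253). The lid has its gasket up at (107,298) and the jar is at (303,343). The tool stays vertical the whole time, so tipping and flipping will have to come from pivoting an object between the pads. I'll refine the scoop, tray and jar poses next.

```bash
python3 - <<'E'
from h import *
p=cv2.imread("pics/top0.png"); d=np.load("pics/top0.npy"); C=cloud("top",d); Z=C[...,2]
def rect(mask,name):
    P=C[mask]; r=cv2.minAreaRect(P[:,:2].astype(np.float32)); print(name,mask.sum(),"c",np.round(r[0],4),"size",np.round(r[1],4),"ang",round(r[2],1),"zmed",round(float(np.median(P[:,2])),3),"mean",np.round(P.mean(0),4))
box=lambda a,b,c,e:(C[...,0]>a)&(C[...,0]<b)&(C[...,1]>c)&(C[...,1]<e)
g=p.max(2)
rect((Z>0.105)&box(.38,.5,-.27,-.1),"handle top depth")
# black handle top pixels by colour
u=(g<45); u[:,:340]=0; u[:,385:]=0; u[:250]=0; u[275:]=0
n,l,st,ce=cv2.connectedComponentsWithStats(u.astype(np.uint8)); print(st[1:],ce[1:])
rect((Z>0.022)&(Z<0.036)&box(.5,.66,-.32,-.02),"tray rim")
rect((Z>0.068)&(Z<0.082)&box(.4,.56,0,.2),"jar rim")
rect((Z>0.008)&(Z<0.03)&box(.45,.6,.22,.42),"lid")
rect((Z>0.015)&(Z<0.04)&box(.39,.5,-.3,-.1),"scoop low walls")
rect((Z>0.02)&(Z<0.04)&box(.38,.5,-.2,-.1),"scoop pan walls")
# pieces: bright blobs in tray
b=(p.min(2)>200)&box(.5,.66,-.32,-.02); n,l,st,ce=cv2.connectedComponentsWithStats(b.astype(np.uint8))
for s,c in zip(st[1:],ce[1:]): print("piece",s[4],onplane("top",c,0.024)[0].round(4))
# scoop pan outline from desk-plane corners in crop px
for uv in [(541,352),(541,407),(592,352),(590,407)]:
    print("pan?",onplane("top",(150+uv[0]/2.85,130+uv[1]/2.85),0.01)[0].round(4))
for uv in [(597,373),(622,373),(597,397),(624,400)]:
    print("handle?",onplane("top",(150+uv[0]/2.85,130+uv[1]/2.85),0.112)[0].round(4))
E
```

```text
handle top depth 49 c [ 0.4293 -0.2109] size [0.0144 0.0256] ang 88.6 zmed 0.111 mean [ 0.4284 -0.2106  0.111 ]
[[359 261   6   9  17]
 [363 261   2   2   4]
 [367 262   2   3   4]
 [367 269   1   2   2]] [[360.47058824 265.70588235]
 [363.5        261.5       ]
 [367.75       262.75      ]
 [367.         269.5       ]]
tray rim 496 c [ 0.5759 -0.1686] size [0.2525 0.0725] ang 80.7 zmed 0.027 mean [ 0.5797 -0.16    0.0272]
jar rim 153 c [0.4775 0.1032] size [0.0659 0.1203] ang 11.7 zmed 0.073 mean [0.4771 0.1036 0.0731]
lid 831 c [0.5503 0.3371] size [0.127  0.1396] ang 12.8 zmed 0.014 mean [0.5245 0.3222 0.0145]
scoop low walls 46 c [ 0.4314 -0.1902] size [0.0364 0.0535] ang 84.2 zmed 0.025 mean [ 0.4316 -0.2016  0.0262]
scoop pan walls 10 c [ 0.4318 -0.1865] size [0.0289 0.0535] ang 84.2 zmed 0.025 mean [ 0.4264 -0.1877  0.0248]
piece 21 [ 0.6029 -0.0685  0.024 ]
piece 20 [ 0.6018 -0.097   0.024 ]
piece 22 [ 0.596  -0.1343  0.024 ]
piece 19 [ 0.5873 -0.1625  0.024 ]
piece 18 [ 0.5683 -0.0931  0.024 ]
pan? [ 0.4613 -0.1545  0.01  ]
pan? [ 0.4016 -0.1533  0.01  ]
pan? [ 0.4606 -0.2109  0.01  ]
pan? [ 0.4007 -0.2073  0.01  ]
handle? [ 0.4428 -0.1927  0.112 ]
handle? [ 0.4425 -0.218   0.112 ]
handle? [ 0.419  -0.1921  0.112 ]
handle? [ 0.4156 -0.2194  0.112 ]
```

>>> drive_tool(steps="0 0 0 0.12; 0 0 0 0.12; 0 0 0 0.12; 0 0 0 0.12; 0 0 0 0.12; 0 0 0 0.12; 0 0 0 0.12; 0 0 0 0.12; 0 0 0 0.12; 0 0 0 0.12; 0 0 0 0.04; 0 0 0 0")

```text
t: 1.15
tcp_pos: [0.2211, 0.6375, 0.2432]
tool_rot: [-0.005, -2.218, 2.22]
contact_force: [0.8, 0.2, -0.7]
opening: 1.005
```

>>> drive_tool(steps="-0.035 0 0.03 0;-0.035 0 0.03 0;-0.035 0 0.03 0;-0.035 0 0.03 0;-0.035 0 0.03 0;-0.035 0 0.03 0;0 0 0.04 0;0 0 0.04 0;0 0 0.04 0;0 0 0.04 0;0 0 0.04 0;0 0 0.04 0;0 0 0.04 0;0 0 0.04 0;0 0 0.04 0;0 0 0.04 0;0 0 0.04 0;0 0 0.04 0;0 0 0.04 0;0 0 0.04 0")

```text
t: 2.82
tcp_pos: [0.4082, -0.0873, 0.244]
tool_rot: [0.002, 2.221, -2.22]
contact_force: [1.8, -0.2, 0.0]
opening: 0.999
```

>>> drive_tool(steps="0 0 0.04 0;0 0 0.04 0;0 0 0.02 0;0 0 0 0;0 0 0 0")

```text
t: 3.23
tcp_pos: [0.408, -0.1866, 0.2432]
tool_rot: [-0.004, -2.219, 2.219]
contact_force: [-0.6, 0.6, -0.2]
opening: 1.0
```

```bash
python3 - <<'E'
from h import *
s,R=state(); m=viewer.camera_model("wrist"); p,d=viewer.grab_frame("wrist")
cv2.imwrite("pics/w1.png",p[:,:,::-1]); C=cloud("wrist",d,m); Z=C[...,2]
box=lambda a,b,c,e:(C[...,0]>a)&(C[...,0]<b)&(C[...,1]>c)&(C[...,1]<e)
def rect(mask,name):
    P=C[mask]
    if len(P)<5: print(name,len(P)); return
    r=cv2.minAreaRect(P[:,:2].astype(np.float32)); print(name,len(P),"c",np.round(r[0],4),"size",np.round(r[1],4),"ang",round(r[2],1),"zmed",round(float(np.median(P[:,2])),3))
rect((Z>0.108)&(Z<.12)&box(.38,.48,-.26,-.15),"handle")
rect((Z>0.018)&(Z<.04)&box(.38,.48,-.21,-.12),"pan walls")
rect((Z>0.022)&(Z<.034)&box(.5,.66,-.32,-.02),"tray")
E
```

```text
t 3.23 tcp [ 0.408  -0.1866  0.2432] F [-0.6  0.6 -0.2] op 1.000 q [ 0.01 -0.02 -0.46 -0.   -1.14 -0.02]
[[-1.    -0.001 -0.005]
 [ 0.005  0.    -1.   ]
 [ 0.001 -1.    -0.   ]]
handle 390 c [ 0.4284 -0.2147] size [0.0137 0.0247] ang 87.2 zmed 0.11
pan walls 154 c [ 0.4308 -0.1918] size [0.0394 0.0531] ang 84.5 zmed 0.024
tray 2338 c [ 0.5721 -0.1808] size [0.2351 0.0732] ang 80.8 zmed 0.026
```

View pics/w1.png

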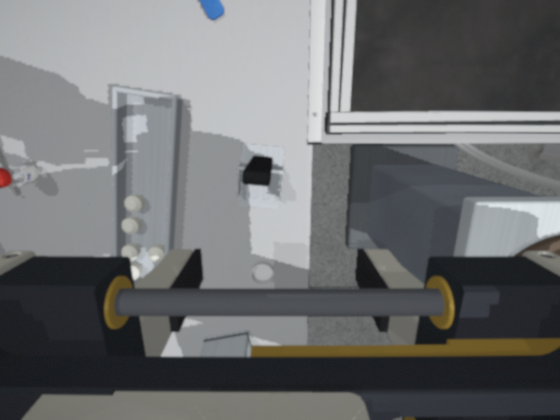

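The wrist view shows the scoop handle at (258,170) and the tray at (145,180), with the jaws across the handle. All sizes agree. I'll descend and grip.

>>> drive_tool(steps="-0.0205 0 0.026 0.06;0 0.03 0 0;0 0.03 0 0;0 0.03 0 0;0 0.03 0 0;0 0.02 0 0;0 0.015 0 0;0 0 0 0;0 0 0 0")

```text
t: 4.03
tcp_pos: [0.4289, -0.2106, 0.0884]
tool_rot: [-0.065, -2.19, 2.19]
contact_force: [0.4, 0.0, 0.6]
opening: 1.0
```

>>> drive_tool(steps="0 0 0 0;0 0 0 0;0 0 0 0;0 0 0 0;0 0 0 0;0 0 0 0;0 0 0 0;0 0 0 0;0 0 0 0;0 0 0 0;0 0 0 0;0 0 0 0", hand=0, force=50)

```text
t: 5.03
tcp_pos: [0.4289, -0.2116, 0.0885]
tool_rot: [-0.069, -2.189, 2.189]
contact_force: [0.2, -0.3, -0.9]
opening: 0.294
```

>>> drive_tool(steps="0 -0.03 0 0;0 -0.03 0 0.093;-0.0343 0 0.0055 0;-0.0343 0 0.0055 0;-0.0343 0 0.0055 0;-0.0343 0 0.0055 0;0 0 0 0;0 0 0 0;0 0 0 0")

```text
t: 5.78
tcp_pos: [0.5603, -0.2545, 0.1475]
tool_rot: [-0.165, -2.139, 2.138]
contact_force: [-0.4, -0.6, -1.3]
opening: 0.29
```

```bash
python3 - <<'E'
from h import *
s,R=state(); m=viewer.camera_model("wrist"); p,d=viewer.grab_frame("wrist")
cv2.imwrite("pics/w2.png",p[:,:,::-1])
C=cloud("wrist",d,m); Z=C[...,2]
T=s["tcp_pos"]; f=-R[:,2]; l=R[:,0]
S=(C-T)@f; L=(C-T)@l
for name,msk in (("rim far side",(Z>.022)&(Z<.034)&(S>-.2)&(S<0.0)),):
    for lo in np.arange(-.05,.2,.03):
        q=(Z>.02)&(Z<.034)&(S>lo)&(S<lo+.03); v=np.sort(L[q]); 
        if len(v)>5: print(round(lo,2),len(v),np.round([v[0],v[len(v)//20],v[-len(v)//20],v[-1]],4))
q=(Z>.045)&(Z<.11)&(np.abs(L)<.05)&(S<.09)&(S>-.04)
if q.any(): print("scoop L",np.round(np.percentile(L[q],[1,99]),4),"S",np.round(np.percentile(S[q],[1,99]),4),"Zmin",Z[q].min())
E
```

```text
t 5.78 tcp [ 0.5603 -0.2545  0.1475] F [-0.4 -0.6 -1.3] op 0.290 q [-0.11  0.34 -0.25 -0.   -0.98 -0.05]
[[-0.988 -0.002 -0.156]
 [ 0.156  0.001 -0.988]
 [ 0.002 -1.    -0.   ]]
-0.05 1977 [-0.0367 -0.0332  0.2405  0.2478]
-0.02 406 [-0.0368 -0.0361  0.0344  0.0352]
0.01 162 [-0.0369 -0.0366  0.0345  0.035 ]
0.1 181 [-0.036  -0.0263  0.0291  0.0342]
0.13 139 [-0.0375 -0.0365  0.0336  0.0347]
scoop L [-0.0259  0.0262] S [-0.0228  0.0201] Zmin 0.05702169539004803
```

View pics/w2.png

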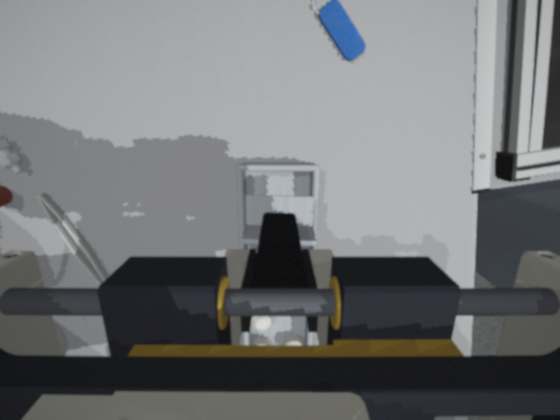

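The wrist view shows the scoop aligned over the tray's near end, with the tray at (280,200). The lateral offset is 1 mm and the yaw is good. I'll lower it into the tray and push forward.

>>> drive_tool(steps="-0.001 0.02 0 0;0 0.02 0 0;0 0.01 0 0;0 0.004 0 0;0 0.002 0 0;0 0 0 0;0 0 0 0")

```text
t: 6.42
tcp_pos: [0.5626, -0.2549, 0.0936]
tool_rot: [-0.169, -2.141, 2.141]
contact_force: [0.3, 0.0, -1.8]
opening: 0.294
```

>>> drive_tool(steps="0 0 -0.005 0;0 0 -0.008 0;0 0 -0.008 0;0 0 -0.008 0;0 0 -0.008 0;0 0 -0.008 0;0 0 0 0")

```text
t: 7.0
tcp_pos: [0.5694, -0.2087, 0.0927]
tool_rot: [-0.166, -2.141, 2.141]
contact_force: [0.9, -0.5, -0.6]
opening: 0.296
```

>>> drive_tool(steps="0 0.0015 -0.008 0;0 0 -0.008 0;0 0 -0.008 0;0 0 -0.008 0;0 0 -0.008 0;0 0 0 0")

```text
t: 7.5
tcp_pos: [0.5767, -0.1704, 0.0926]
tool_rot: [-0.169, -2.141, 2.143]
contact_force: [0.6, 1.3, 7.3]
opening: 0.295
```

>>> drive_tool(steps="0 0 -0.006 0;0 0 -0.006 0;0 0 -0.006 0;0 0 -0.006 0;0 0 0 0")

```text
t: 7.92
tcp_pos: [0.5804, -0.1471, 0.0926]
tool_rot: [-0.169, -2.141, 2.143]
contact_force: [0.4, -0.4, 6.4]
opening: 0.29
```

```bash
python3 - <<'E'
from h import *
state(); p,d=viewer.grab_frame("top"); cropsave(p[:,:,::-1],(270,150,420,290),4,"pics/t3.png")
p,d=viewer.grab_frame("scene"); cv2.imwrite("pics/s3.png",p[:,:,::-1])
a=cv2.imread("pics/t3.png"); b=cv2.resize(p[200:360,230:430,::-1],None,fx=2.8,fy=2.8); 
h=max(len(a),len(b)); o=np.zeros((h,a.shape[1]+b.shape[1],3),np.uint8); o[:len(a),:a.shape[1]]=a; o[:len(b),a.shape[1]:]=b
o=cv2.resize(o,None,fx=.68,fy=.68); cv2.imwrite("pics/c3.png",o); print(o.shape)
E
```

```text
t 7.92 tcp [ 0.5804 -0.1471  0.0926] F [ 0.4 -0.4  6.4] op 0.290 q [ 0.08  0.37 -0.35  0.   -0.85 -0.23]
[[-0.988  0.003 -0.154]
 [ 0.154 -0.001 -0.988]
 [-0.003 -1.     0.001]]
(381, 789, 3)
```

View pics/c3.png

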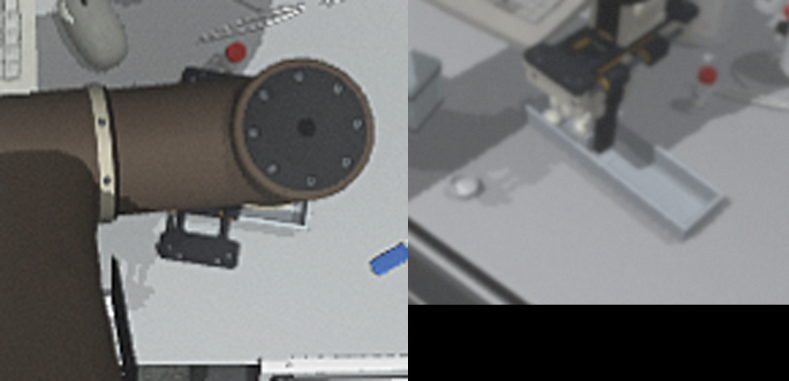

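>>> drive_tool(steps="0 0 -0.005 0;0 0 -0.005 0;0 0 -0.005 0;0 0 -0.004 0;0 0 0 0")

```text
t: 8.43
tcp_pos: [0.5833, -0.1286, 0.0926]
tool_rot: [-0.169, -2.141, 2.143]
contact_force: [-0.5, -1.0, 5.3]
opening: 0.293
```

>>> drive_tool(steps="0 0 -0.003 0;0 0 -0.003 0;0 0 0 0")

```text
t: 8.68
tcp_pos: [0.5841, -0.1231, 0.0926]
tool_rot: [-0.169, -2.14, 2.144]
contact_force: [0.2, -4.5, 6.1]
opening: 0.294
```

>>> drive_tool(steps="0 0 -0.002 0;0 0 -0.002 0;0 0 -0.001 0;0 0 0 0")

```text
t: 9.02
tcp_pos: [0.5851, -0.1181, 0.0926]
tool_rot: [-0.17, -2.141, 2.143]
contact_force: [1.4, -3.4, 4.9]
opening: 0.295
```

>>> drive_tool(steps="0 0 -0.002 0;0 0 -0.002 0;0 0 0 0")

```text
t: 9.27
tcp_pos: [0.5855, -0.1142, 0.0925]
tool_rot: [-0.169, -2.141, 2.143]
contact_force: [0.3, -3.6, 6.4]
opening: 0.293
```

>>> drive_tool(steps="0 0 -0.002 0;0 0 -0.0015 0;0 0 0 0")

```text
t: 9.52
tcp_pos: [0.5861, -0.1109, 0.0926]
tool_rot: [-0.169, -2.141, 2.143]
contact_force: [0.2, -4.7, 5.5]
opening: 0.296
```

```bash
python3 - <<'E'
from h import *
state(); p,d=viewer.grab_frame("wrist"); cv2.imwrite("pics/w4.png",p[:,:,::-1])
q,d=viewer.grab_frame("scene"); cropsave(q[:,:,::-1],(250,180,450,330),4,"pics/s4.png")
E
```

```text
t 9.52 tcp [ 0.5861 -0.1109  0.0926] F [ 0.2 -4.7  5.5] op 0.296 q [ 0.14  0.37 -0.36  0.   -0.84 -0.3 ]
[[-0.988  0.003 -0.154]
 [ 0.154 -0.002 -0.988]
 [-0.003 -1.     0.001]]
```

View pics/s4.png

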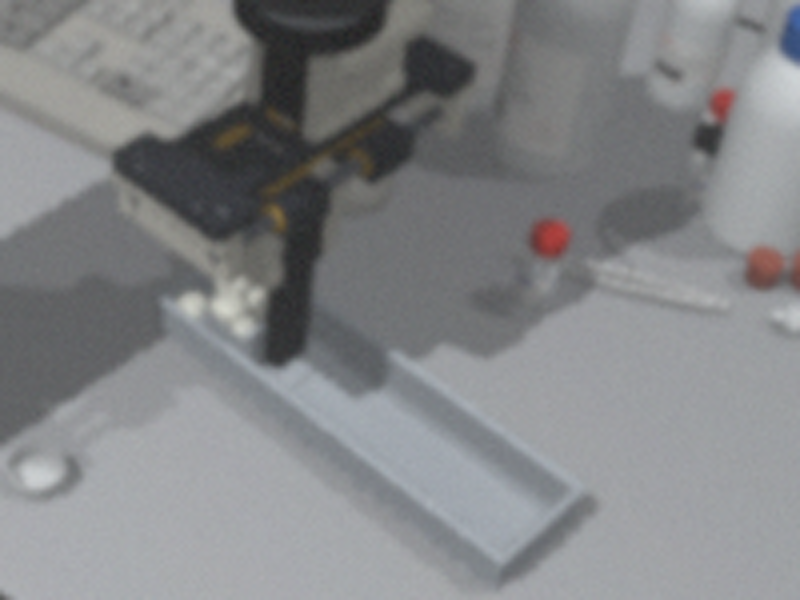

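The scene crop shows all the pieces clustered in the scoop's pan at the tray's end, around (220,305), and the rest of the tray is empty. I'll lift slowly.

>>> drive_tool(steps="0 -0.003 0 0;0 -0.005 0 0;0 -0.007 0 0;0 -0.007 0 0;0 -0.007 0 0;0 -0.007 0 0;0 -0.007 0 0;0 -0.01 0 0;0 -0.01 0 0;0 -0.01 0 0;0 -0.01 0 0;0 -0.01 0 0;0 -0.01 0 0;0 -0.007 0 0;0 0 0 0;0 0 0 0", force=60)

```text
t: 10.95
tcp_pos: [0.5849, -0.1101, 0.2014]
tool_rot: [-0.168, -2.141, 2.14]
contact_force: [-0.5, 0.4, -2.8]
opening: 0.294
```

```bash
python3 - <<'E'
from h import *
state(); q,d=viewer.grab_frame("scene"); cropsave(q[:,:,::-1],(250,180,450,330),4,"pics/s5.png")
E
```

```text
t 10.95 tcp [ 0.5849 -0.1101  0.2014] F [-0.5  0.4 -2.8] op 0.294 q [ 0.14  0.26 -0.23 -0.   -1.08 -0.3 ]
[[-0.988  0.001 -0.156]
 [ 0.156  0.    -0.988]
 [-0.001 -1.    -0.   ]]
```

View pics/s5.png

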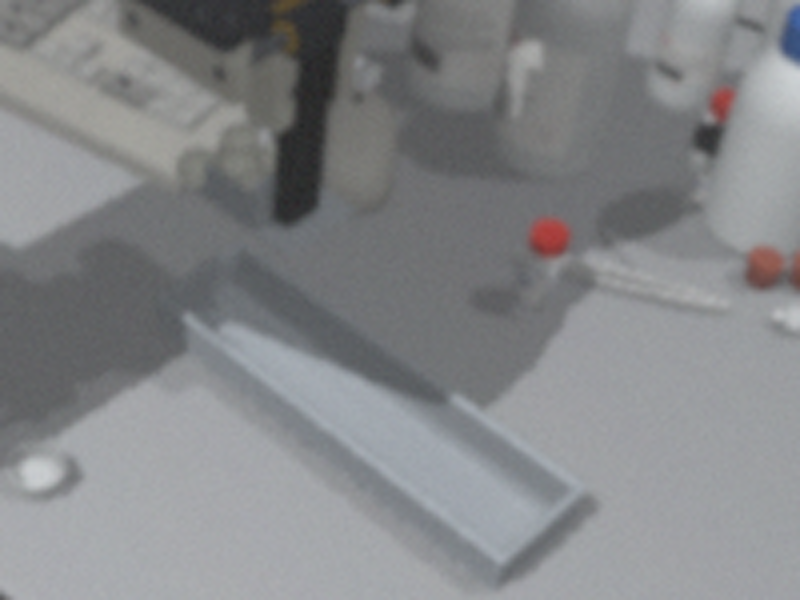

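The tray looks empty and the pieces ride in the raised scoop, near (230,165) in the crop. The wrist reads −2.8 N, about right for the scoop plus 5 pieces. I'll carry it gently to the jar.

>>> drive_tool(steps="0.0018 0 -0.0022 0;0.0036 0 -0.0045 0;0.0054 0 -0.0067 0;0.0072 0 -0.0089 0;0.009 0 -0.0111 0;0.0108 0 -0.0134 0;0.0108 0 -0.0134 0;0.0108 0 -0.0134 0;0.0108 0 -0.0134 0;0.009 0 -0.0111 0;0.009 0 -0.0111 0;0.0072 0 -0.0089 0;0.0072 0 -0.0089 0;0.0054 0 -0.0067 0;0.0054 0 -0.0067 0;0.0036 0 -0.0045 0;0.0036 0 -0.0045 0;0.0018 0 -0.0022 0;0.0018 0 -0.0022 0;0 0 0 0")

```text
t: 12.67
tcp_pos: [0.4859, 0.0613, 0.201]
tool_rot: [-0.167, -2.14, 2.14]
contact_force: [-0.9, 0.0, -1.9]
opening: 0.294
```

>>> drive_tool(steps="0 0 0 -0.01;0 0 0 -0.02;0 0 0 -0.03;0 0 0 -0.03;0 0 0 -0.03;0 0 0 -0.03;0 0 0 -0.03;0 0 0 -0.03;0 0 0 -0.03;0 0 0 -0.03;0 0 0 -0.03;0 0 0 -0.03;0 0 0 -0.02;0 0 0 -0.01;0 0 0 0")

```text
t: 13.92
tcp_pos: [0.486, 0.061, 0.201]
tool_rot: [-0.217, 2.114, -2.114]
contact_force: [-0.6, -0.1, -2.7]
opening: 0.29
```

```bash
cat > jar.py <<'E'
from h import *
s,R=state(); m=viewer.camera_model("wrist"); p,d=viewer.grab_frame("wrist"); C=cloud("wrist",d,m); Z=C[...,2]
T=s["tcp_pos"]; f=-R[:,2]; l=R[:,0]; S=(C-T)@f; L=(C-T)@l
q=(Z>.064)&(Z<.082)&(S>-.04)&(S<.16)&(np.abs(L)<.06)
P=np.c_[S[q],L[q]]; print(len(P))
if len(P)>10:
  r=cv2.minAreaRect(P.astype(np.float32)); print("rim S,L",np.round(r[0],4),np.round(r[1],4),round(r[2],1))
  for lo in np.arange(-.04,.16,.02):
    v=L[q&(S>lo)&(S<lo+.02)]
    if len(v)>5: print(round(lo,2),len(v),np.round([v.min(),v.max()],4))
c=np.array([.4775,.1032])-T[:2]; b=np.array([-.2028,.9792]); print("top cam jar S,L",c@f[:2],c@l[:2],"yaw err",np.degrees(np.arctan2(f[1],f[0]))-101.7)
q,d=viewer.grab_frame("scene"); cropsave(q[:,:,::-1],(140,170,340,320),4,"pics/s6.png"); cv2.imwrite("pics/w6.png",p[:,:,::-1])
E
python3 jar.py
```

```text
t 13.92 tcp [0.486 0.061 0.201] F [-0.6 -0.1 -2.7] op 0.290 q [ 0.53  0.09 -0.45  0.   -1.04 -0.32]
[[-0.979 -0.     0.203]
 [-0.203 -0.    -0.979]
 [ 0.    -1.     0.   ]]
559
rim S,L [0.0002 0.0015] [0.0669 0.0384] 88.9
-0.02 500 [-0.0316  0.0347]
0.0 58 [-0.0315  0.0345]
top cam jar S,L 0.04306673671812145 -0.00019472957965228959 yaw err 0.008290694965978673
```

View pics/s6.png

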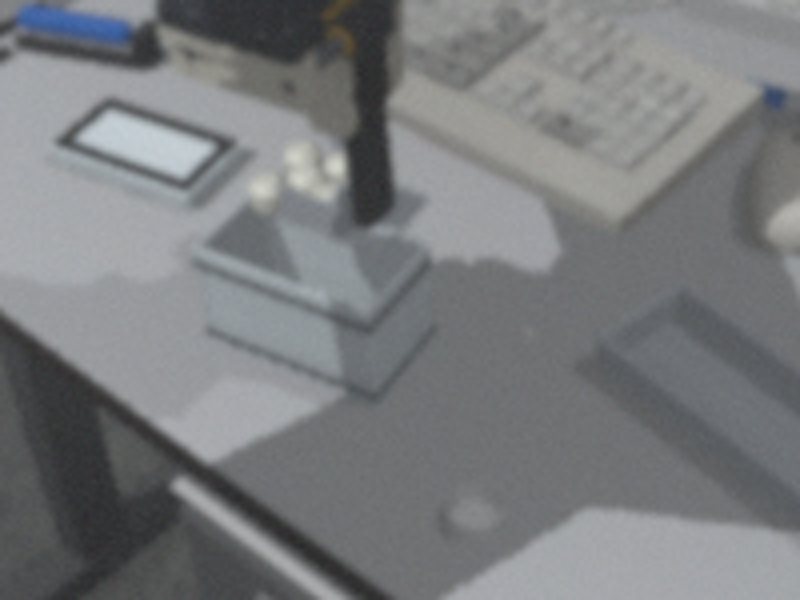

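The scene crop shows 5 pieces in the scoop, around (300,170), above the jar mouth at (310,270). The wrist and top measurements agree to 1.5 mm. I'll lower the tail onto the jar's near rim, then loosen the grip and swing over it.

>>> drive_tool(steps="0.001 0.005 0.002 0;0 0.008 0 0;0 0.008 0 0;0 0.008 0 0;0 0.006 0 0;0 0.003 0 0;0 0.001 0 0;0 0 0 0;0 0 0 0")

```text
t: 14.77
tcp_pos: [0.4852, 0.0588, 0.1621]
tool_rot: [-0.217, 2.114, -2.115]
contact_force: [-1.4, -0.2, 1.7]
opening: 0.295
```

>>> drive_tool(steps="0 0 0 0;0 0 0 0;0 0 0 0;0 0.002 0 0;0 0.002 -0.004 0;0 0.001 -0.004 0;0 0.001 -0.004 0;0 0.001 -0.004 0;0 0 0 0", force=15)

```text
t: 15.52
tcp_pos: [0.4824, 0.0752, 0.1556]
tool_rot: [-0.216, 2.114, -2.113]
contact_force: [-3.9, 1.5, 7.0]
opening: 0.295
```

```bash
python3 - <<'E'
from h import *
state(); q,d=viewer.grab_frame("scene"); cropsave(q[:,:,::-1],(140,170,340,320),4,"pics/s7.png")
E
```

```text
t 15.52 tcp [0.4824 0.0752 0.1556] F [-3.9  1.5  7. ] op 0.295 q [ 0.56  0.13 -0.51  0.   -0.93 -0.35]
[[-0.979  0.001  0.203]
 [-0.203  0.    -0.979]
 [-0.001 -1.    -0.   ]]
```

View pics/s7.png

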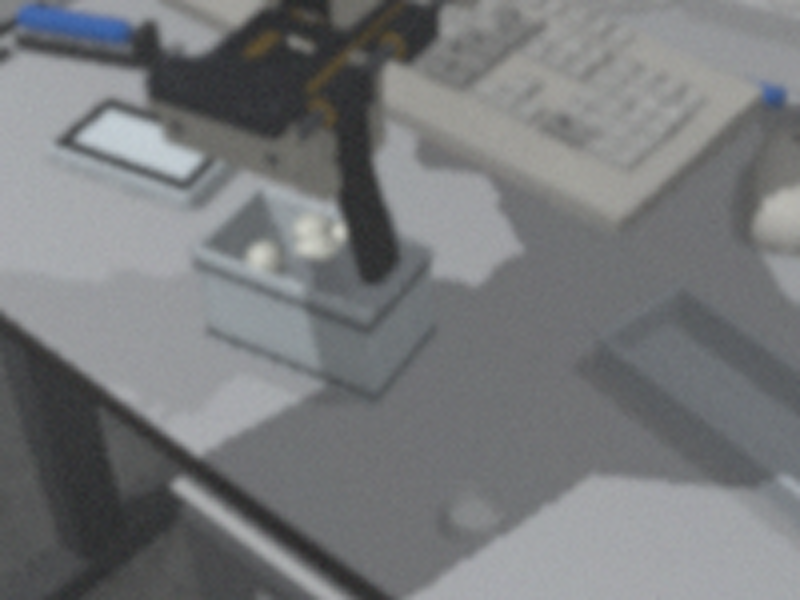

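Tilting works: the handle leans forward and the pan dips into the jar, with the pieces at (310,240). I'll continue the arc.

>>> drive_tool(steps="0 0.0018 -0.0036 0;0 0.0018 -0.0036 0;0 0.002 -0.0034 0;0 0.002 -0.0034 0;0 0.0024 -0.0032 0;0 0.0024 -0.0032 0;0 0 0 0;0 0 0 0")

```text
t: 16.23
tcp_pos: [0.4785, 0.0958, 0.1434]
tool_rot: [-0.215, 2.115, -2.112]
contact_force: [-5.6, 4.1, 7.6]
opening: 0.293
```

>>> drive_tool(steps="0 0.0026 -0.003 0;0 0.0026 -0.003 0;0 0.0029 -0.0028 0;0 0.0029 -0.0028 0;0 0 0 0;0 0 0 0;0 0 0 0")

```text
t: 16.82
tcp_pos: [0.4764, 0.1074, 0.1324]
tool_rot: [-0.214, 2.115, -2.111]
contact_force: [-4.8, 4.7, 6.8]
opening: 0.297
```

```bash
python3 - <<'E'
from h import *
state(); q,d=viewer.grab_frame("scene"); cropsave(q[:,:,::-1],(140,170,340,320),4,"pics/s8.png")
E
```

```text
t 16.82 tcp [0.4764 0.1074 0.1324] F [-4.8  4.7  6.8] op 0.297 q [ 0.62  0.16 -0.54 -0.   -0.87 -0.42]
[[-0.979  0.002  0.203]
 [-0.203  0.002 -0.979]
 [-0.002 -1.    -0.002]]
```

View pics/s8.png

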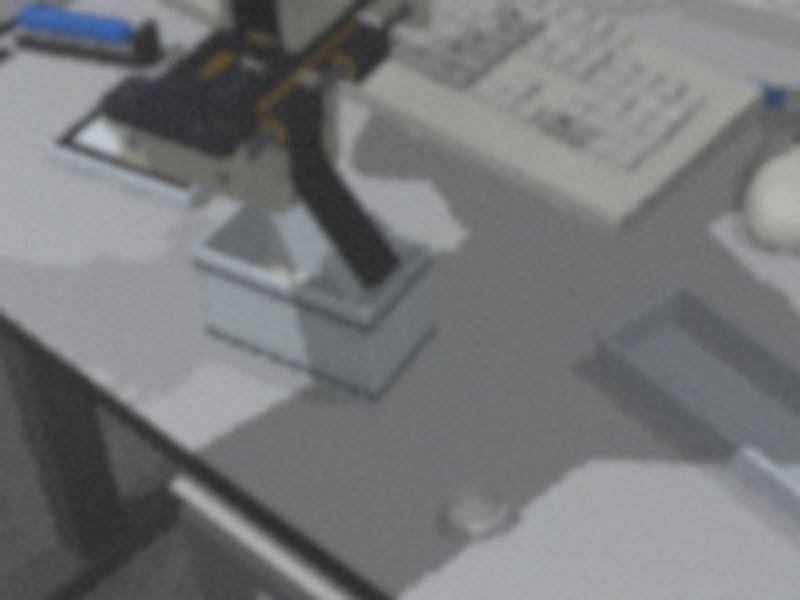

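The handle is tilted about 40° and only glints of the pieces show down in the jar near (290,270). I'll tighten and lift clear.

>>> drive_tool(steps="0.0015 0 0 0;0 0 0 0;0 -0.005 0 0;0 -0.008 0 0;0 -0.01 0 0;0 -0.01 0 0;0 -0.012 0 0;0 -0.015 0 0;0 -0.015 0 0;0 -0.015 0 0;0 -0.01 0 0;0 0 0 0", force=40)

```text
t: 17.87
tcp_pos: [0.4753, 0.106, 0.2345]
tool_rot: [-0.212, 2.114, -2.111]
contact_force: [0.9, 0.2, -1.2]
opening: 0.297
```

>>> drive_tool(steps="0 0 0.03 0;0 0 0.03 0;0 0 0.03 0;0 0 0.03 0;0 0 0.03 0;0 0 0.03 0;0 0 0 0")

```text
t: 18.45
tcp_pos: [0.5106, -0.0743, 0.2307]
tool_rot: [-0.215, 2.116, -2.117]
contact_force: [0.3, 0.8, -0.7]
opening: 0.293
```

```bash
python3 - <<'E'
from h import *
state(); q,d=viewer.grab_frame("scene"); t,dt=viewer.grab_frame("top")
a=cv2.resize(q[170:350,140:380,::-1],None,fx=1.7,fy=1.7); b=cv2.resize(t[190:290,200:400,::-1],None,fx=1.95,fy=1.95)
a=cv2.resize(q[190:340,180:380,::-1],None,fx=1.95,fy=1.95)
o=np.zeros((max(len(a),len(b)),a.shape[1]+b.shape[1],3),np.uint8);o[:len(a),:a.shape[1]]=a;o[:len(b),a.shape[1]:]=b
cv2.imwrite("pics/c9.png",o)
cv2.imwrite("pics/t9.png",t[:,:,::-1]); cv2.imwrite("pics/s9.png",q[:,:,::-1]); np.save("pics/t9.npy",dt)
C=cloud("top",dt); b=(t.min(2)>170)&(C[...,0]>.3)&(C[...,0]<.66)&(np.abs(C[...,1])<.42)
n,l,st,ce=cv2.connectedComponentsWithStats(b.astype(np.uint8))
for i in range(1,n):
    if st[i,4]>5: print(st[i],C[l==i].mean(0).round(3))
E
```

```text
t 18.45 tcp [ 0.5106 -0.0743  0.2307] F [ 0.3  0.8 -0.7] op 0.293 q [ 0.24  0.11 -0.35  0.   -1.11 -0.04]
[[-0.98  -0.002  0.2  ]
 [-0.2   -0.001 -0.98 ]
 [ 0.002 -1.     0.001]]
[ 156  190  151   96 5608] [0.565 0.247 0.006]
[ 309  191  114  114 4391] [ 0.485 -0.323  0.005]
[171 226  32  19 398] [0.523 0.321 0.017]
[265 250  12  29 109] [0.467 0.057 0.64 ]
[380 289  47   3  91] [ 0.346 -0.346  0.024]
[372 290   3  17  40] [ 0.327 -0.253  0.024]
[376 290  51  16 188] [ 0.332 -0.323  0.03 ]
```

View pics/c9.png

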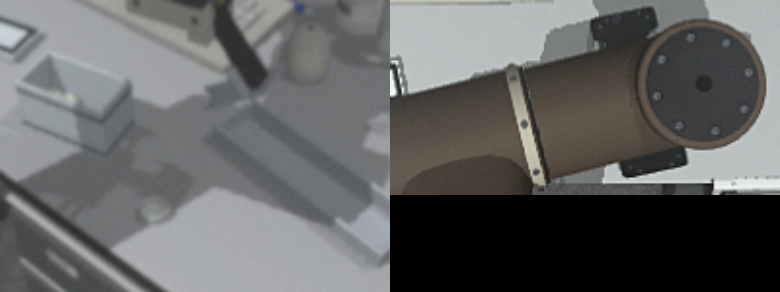

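The pieces are in the jar: the crop shows a glint at (70,97), and the wrist load has fallen to the bare scoop weight of 1.2 N. I'll turn to line up with the tray, move over it and loosen the grip so the scoop swings level.

>>> drive_tool(steps="0 0 0 0.12;0 0 0 0.12;0 0 0 0.121;-0.02 0 0.0102 0;-0.02 0 0.0102 0;-0.02 0 0.0102 0;-0.0195 0 0.0103 0;0 0 0 0;0 0.03 0 0;0 0.03 0 0;0 0.02 0 0;0 0 0 0")

```text
t: 19.55
tcp_pos: [0.5794, -0.1222, 0.1467]
tool_rot: [-0.159, -2.136, 2.136]
contact_force: [-0.3, 1.2, -2.4]
opening: 0.297
```

>>> drive_tool(steps="0 0 0 0;0 0 0 0;0 0 0 0;0 0 0 0;0 0 0 0;0 0 0 0;0 0 0 0;0 0 0 0", force=5)

```text
t: 20.22
tcp_pos: [0.5829, -0.1235, 0.1519]
tool_rot: [-0.169, -2.14, 2.14]
contact_force: [-0.3, -0.6, -1.8]
opening: 0.301
```

```bash
cat > tilt.py <<'E'
from h import *
s,R=state(); p,d=viewer.grab_frame("scene"); C=cloud("scene",d); T=s["tcp_pos"]; f=-R[:,2]; l=R[:,0]
S=(C-T)@f; L=(C-T)@l; H=C[...,2]-T[2]
q=(p.max(2)<70)&(np.abs(L)<.03)&(np.abs(S)<.09)&(H>-.1)&(H<-.02)
print("handle n",q.sum())
for lo in np.arange(-.09,-.02,.01):
    k=q&(H>lo)&(H<lo+.01)
    if k.sum()>3: print(round(lo+.005,3),k.sum(),"S",np.round(np.median(S[k]),4),"L",np.round(np.median(L[k]),4))
E
python3 tilt.py
```

```text
t 20.22 tcp [ 0.5829 -0.1235  0.1519] F [-0.3 -0.6 -1.8] op 0.301 q [ 0.12  0.3  -0.29  0.   -0.98 -0.28]
[[-0.988  0.    -0.157]
 [ 0.157  0.    -0.988]
 [-0.    -1.    -0.   ]]
handle n 246
-0.055 47 S -0.0546 L 0.0051
-0.045 66 S -0.0482 L 0.006
-0.035 67 S -0.0408 L 0.0042
-0.025 66 S -0.034 L 0.0052
```

The handle still leans about 35°. I'll lower the lip onto the tray floor and draw back to bring the scoop upright.

>>> drive_tool(steps="0 0.02 0 0;0 0.015 0 0;0 0.006 0 0;0 0.002 0 0;0 0 0 0;0 0.001 0.0095 0;0 0.001 0.0093 0;0 0.0018 0.0093 0;0 0 0 0;0 0 0 0", force=6)

```text
t: 21.1
tcp_pos: [0.5782, -0.1522, 0.105]
tool_rot: [-0.17, -2.139, 2.139]
contact_force: [0.7, 0.6, -0.5]
opening: 0.3
```

```bash
python3 tilt.py
```

```text
t 21.10 tcp [ 0.5782 -0.1522  0.105 ] F [ 0.7  0.6 -0.5] op 0.300 q [ 0.07  0.36 -0.34  0.   -0.88 -0.23]
[[-0.987  0.    -0.158]
 [ 0.158 -0.    -0.987]
 [-0.    -1.    -0.   ]]
handle n 224
-0.055 39 S -0.053 L 0.005
-0.045 57 S -0.0474 L 0.0057
-0.035 63 S -0.0401 L 0.0045
-0.025 65 S -0.0329 L 0.0056
```

The lip just dragged along the floor. I'll press the underside near the lip onto the top edge of the tray's far end wall, which gives a better lever.

>>> drive_tool(steps="0 -0.02 0 0;0 -0.02 0 0;0 0 -0.02 0;0 0 -0.02 0;0 0 -0.02 0;0 0 -0.02 0;0 0 -0.02 0;0 0 -0.018 0;0 0 0 0;0 0.008 0 0;0 0.008 0 0;0 0.004 0 0;0 0 0 0", force=8)

```text
t: 22.23
tcp_pos: [0.5959, -0.0354, 0.1232]
tool_rot: [-0.167, -2.137, 2.139]
contact_force: [-0.8, -0.4, -1.0]
opening: 0.299
```

>>> drive_tool(steps="0 0 0.0053 0;0 0 0.0053 0;0 0 0.0053 0;0 0.0003 0.0045 0;0 0.0005 0.0045 0;0 0.0015 0.0045 0;0 0.002 0.0045 0;0 0 0 0;0 0 0 0", force=6)

```text
t: 22.98
tcp_pos: [0.5918, -0.0687, 0.1209]
tool_rot: [-0.17, -2.14, 2.14]
contact_force: [-0.5, -0.7, 1.6]
opening: 0.293
```

```bash
python3 tilt.py
```

```text
t 22.98 tcp [ 0.5918 -0.0687  0.1209] F [-0.5 -0.7  1.6] op 0.293 q [ 0.21  0.34 -0.33  0.   -0.91 -0.37]
[[-0.988  0.001 -0.157]
 [ 0.157 -0.    -0.988]
 [-0.001 -1.     0.   ]]
handle n 218
-0.065 41 S -0.0315 L 0.003
-0.055 41 S -0.0282 L 0.0039
-0.045 45 S -0.0254 L 0.0063
-0.035 43 S -0.0226 L 0.0042
-0.025 46 S -0.0188 L 0.0051
```

>>> drive_tool(steps="0 0.002 0.0055 0;0 0.002 0.0055 0;0 0.0025 0.0055 0;0 0.0025 0.005 0;0 0.0025 0.004 0;0 0 0 0;0 0 0 0")

```text
t: 23.62
tcp_pos: [0.5869, -0.0936, 0.1083]
tool_rot: [-0.168, -2.138, 2.139]
contact_force: [-0.7, 0.6, -1.4]
opening: 0.296
```

```bash
python3 tilt.py
```

```text
t 23.62 tcp [ 0.5869 -0.0936  0.1083] F [-0.7  0.6 -1.4] op 0.296 q [ 0.17  0.35 -0.34 -0.   -0.88 -0.33]
[[-0.988 -0.001 -0.157]
 [ 0.157  0.    -0.988]
 [ 0.001 -1.     0.   ]]
handle n 166
-0.075 7 S -0.0111 L 0.0055
-0.065 31 S -0.0106 L 0.0055
-0.055 32 S -0.0104 L 0.0062
-0.045 33 S -0.0102 L 0.0056
-0.035 33 S -0.0099 L 0.0061
-0.025 30 S -0.0096 L 0.0051
```

The scoop is upright to 1.7°. I'll move back to mid-tray and lower it to the floor.

>>> drive_tool(steps="0 -0.01 0 0;0 0 0.02 0;0 0 0.03 0;0 0 0.02 0;0 0 0 0;0 0.008 0 0;0 0 0 0;0 0 0 0", force=20)

```text
t: 24.33
tcp_pos: [0.5763, -0.1617, 0.1105]
tool_rot: [-0.166, -2.139, 2.139]
contact_force: [0.8, 0.2, -1.5]
opening: 0.292
```

>>> drive_tool(steps="0 0.003 0 0;0 0.003 0 0;0 0 0 0;0 0 0 0")

```text
t: 24.67
tcp_pos: [0.5766, -0.1621, 0.1048]
tool_rot: [-0.167, -2.14, 2.14]
contact_force: [-0.4, 0.3, -1.0]
opening: 0.295
```

>>> drive_tool(steps="0 0.003 0 0;0 0.002 0 0;0 0 0 0;0 0 0 0")

```text
t: 25.0
tcp_pos: [0.5765, -0.1625, 0.0999]
tool_rot: [-0.168, -2.139, 2.14]
contact_force: [0.5, -0.7, -0.9]
opening: 0.302
```

>>> drive_tool(steps="0 0.003 0 0;0 0.002 0 0;0 0 0 0;0 0 0 0")

```text
t: 25.33
tcp_pos: [0.5765, -0.1625, 0.0948]
tool_rot: [-0.168, -2.139, 2.139]
contact_force: [-0.7, 0.7, -1.2]
opening: 0.298
```

>>> drive_tool(steps="0 0.002 0 0;0 0.001 0 0;0 0 0 0;0 0 0 0")

```text
t: 25.67
tcp_pos: [0.5766, -0.1624, 0.092]
tool_rot: [-0.168, -2.14, 2.14]
contact_force: [-0.1, -0.8, -2.4]
opening: 0.298
```

```bash
python3 tilt.py
```

```text
t 25.67 tcp [ 0.5766 -0.1624  0.092 ] F [-0.1 -0.8 -2.4] op 0.298 q [ 0.05  0.37 -0.35  0.   -0.85 -0.21]
[[-0.988 -0.    -0.156]
 [ 0.156 -0.    -0.988]
 [ 0.    -1.     0.   ]]
handle n 154
-0.065 28 S -0.011 L 0.0093
-0.055 32 S -0.011 L 0.0086
-0.045 31 S -0.0106 L 0.0096
-0.035 33 S -0.0104 L 0.0091
-0.025 27 S -0.0105 L 0.0065
```

>>> drive_tool(steps="0 0.002 0 0;0 0.001 0 0;0 0 0 0;0 0 0 0")

```text
t: 26.05
tcp_pos: [0.5766, -0.1624, 0.089]
tool_rot: [-0.168, -2.14, 2.14]
contact_force: [-0.2, -0.7, -1.5]
opening: 0.297
```

>>> drive_tool(steps="0 0.002 0 0;0 0.001 0 0;0 0 0 0;0 0 0 0")

```text
t: 26.38
tcp_pos: [0.5766, -0.1624, 0.0859]
tool_rot: [-0.168, -2.14, 2.14]
contact_force: [0.1, -0.0, -1.7]
opening: 0.297
```

>>> drive_tool(steps="0 0.002 0 0;0 0 0 0;0 0 0 0")

```text
t: 26.63
tcp_pos: [0.577, -0.1625, 0.0844]
tool_rot: [-0.169, -2.14, 2.14]
contact_force: [0.1, -0.7, 0.3]
opening: 0.29
```

>>> drive_tool(steps="0 0.001 0 0;0 0 0 0;0 0 0 0;0 0 0 0", force=4)

```text
t: 26.97
tcp_pos: [0.577, -0.1627, 0.0834]
tool_rot: [-0.169, -2.14, 2.14]
contact_force: [0.7, -3.8, 3.6]
opening: 0.297
```

>>> drive_tool(steps="0 0 0 0;0 0 0 0;0 0 0 0;0 0 0 0;0 0 0 0;0 0 0 0;0 0 0 0;0 0 0 0", hand=60)

```text
t: 27.63
tcp_pos: [0.5766, -0.1624, 0.083]
tool_rot: [-0.168, -2.14, 2.14]
contact_force: [0.1, -0.4, 0.2]
opening: 0.599
```

>>> drive_tool(steps="0 -0.02 0 0;0 -0.03 0 0;0 -0.04 0 0;0 -0.04 0 0;0 -0.03 0 0;0 0 -0.03 0;0 0 -0.04 0;0 0 -0.04 0;0 0 -0.04 0;0 0 -0.04 0;0 0 -0.04 0;0 0 -0.04 0;0 0 -0.04 0;0 0 -0.04 0;0 0 -0.04 0;0 0 0 0", hand=100)

```text
t: 28.97
tcp_pos: [0.6381, 0.229, 0.2419]
tool_rot: [-0.164, -2.142, 2.141]
contact_force: [0.3, -1.0, -0.0]
opening: 0.998
```

```bash
cat > lid.py <<'E'
from h import *
s,R=state()
for n in ("wrist","top","scene"):
    m=viewer.camera_model(n); p,d=viewer.grab_frame(n); cv2.imwrite(f"pics/L_{n}.png",p[:,:,::-1]); C=cloud(n,d,m); Z=C[...,2]
    box=lambda a,b,c,e:(C[...,0]>a)&(C[...,0]<b)&(C[...,1]>c)&(C[...,1]<e)&(d>0)
    def rect(mask,name):
        k=cv2.morphologyEx(mask.astype(np.uint8),cv2.MORPH_OPEN,np.ones((2,2),np.uint8)); nn,l,st,ce=cv2.connectedComponentsWithStats(k)
        if nn<2: print(n,name,"none"); return
        i=1+st[1:,4].argmax(); P=C[l==i]; r=cv2.minAreaRect(P[:,:2].astype(np.float32)); print(n,name,len(P),"c",np.round(r[0],4),"size",np.round(r[1],4),"ang",round(r[2],1),"z",np.round(np.percentile(P[:,2],[5,50,95]),3))
    rect((Z>.007)&(Z<.025)&box(.4,.645,.19,.44),"lid")
    rect((Z>.062)&(Z<.085)&box(.38,.58,0,.21),"jar rim")
    rect((Z>.095)&(Z<.13)&box(.5,.66,-.3,-.02),"handle top")
    b=(p.min(2)>150)&box(.4,.56,.02,.19)&(Z<.06); print(n,"jar bright px",b.sum(), "z",np.round(np.percentile(Z[b],[5,50,95]),3) if b.any() else "")
E
python3 lid.py
```

```text
t 28.97 tcp [0.6381 0.229  0.2419] F [ 0.3 -1.  -0. ] op 0.998 q [ 0.63  0.36  0.02 -0.   -1.22 -0.78]
[[-0.988 -0.    -0.152]
 [ 0.152  0.    -0.988]
 [ 0.    -1.    -0.   ]]
wrist lid 3202 c [0.5388 0.2615] size [0.0787 0.2723] ang 21.6 z [0.011 0.013 0.015]
wrist jar rim 2165 c [0.4995 0.1067] size [0.1195 0.2386] ang 82.5 z [-0.001  0.071  0.073]
wrist handle top none
wrist jar bright px 2085 z [-0.003 -0.002 -0.   ]
top lid 777 c [0.5236 0.2181] size [0.0738 0.324 ] ang 4.1 z [0.001 0.014 0.018]
top jar rim 6 c [0.4818 0.1624] size [0.0063 0.0012] ang 12.9 z [0.043 0.063 0.076]
top handle top 52 c [ 0.5772 -0.18  ] size [0.0219 0.0445] ang 8.5 z [0.    0.115 0.118]
top jar bright px 795 z [-0.004  0.001  0.024]
scene lid 689 c [ 0.3181 -0.0563] size [0.958  0.1269] ang 61.1 z [0.006 0.014 0.018]
scene jar rim 583 c [ 0.2566 -0.1224] size [0.7753 0.1358] ang 45.2 z [0.058 0.067 0.074]
scene handle top 140 c [ 0.632  -0.1521] size [0.1452 0.0187] ang 16.8 z [0.001 0.107 0.117]
scene jar bright px 139 z [-0.116 -0.     0.002]
```

```bash
sed -i 's/k=cv2.morphologyEx(mask.astype(np.uint8),cv2.MORPH_OPEN,np.ones((2,2),np.uint8))/k=mask.astype(np.uint8)/' lid.py; python3 lid.py; python3 - <<'E'
import cv2,numpy as np
a=cv2.imread("pics/L_wrist.png"); b=cv2.imread("pics/L_scene.png")[150:360,100:400]
b=cv2.resize(b,(400,280)); a=cv2.resize(a,(400,300)); o=np.zeros((300,800,3),np.uint8);o[:,:400]=a;o[:280,400:]=b
cv2.imwrite("pics/c10.png",o)
E
```

```text
t 29.12 tcp [0.6373 0.2233 0.2425] F [-0.2  0.3 -0.1] op 1.005 q [ 0.62  0.36  0.01 -0.   -1.22 -0.78]
[[-0.988 -0.001 -0.155]
 [ 0.155 -0.001 -0.988]
 [ 0.001 -1.     0.001]]
wrist lid 2963 c [0.5217 0.3189] size [0.0666 0.1203] ang 12.4 z [0.011 0.013 0.015]
wrist jar rim 2254 c [0.4754 0.1055] size [0.0674 0.1132] ang 11.8 z [0.063 0.071 0.073]
wrist handle top none
wrist jar bright px 2050 z [-0.003 -0.002 -0.   ]
top lid 786 c [0.5229 0.3211] size [0.067  0.1193] ang 12.7 z [0.01  0.014 0.019]
top jar rim 173 c [0.4774 0.1032] size [0.0672 0.1207] ang 11.6 z [0.065 0.073 0.077]
top handle top 53 c [ 0.5767 -0.1656] size [0.0145 0.0246] ang 80.5 z [0.102 0.115 0.118]
top jar bright px 791 z [-0.003  0.001  0.025]
scene lid 698 c [0.5223 0.3193] size [0.0678 0.1218] ang 11.9 z [0.009 0.014 0.017]
scene jar rim 590 c [0.4767 0.102 ] size [0.0695 0.1231] ang 11.6 z [0.063 0.07  0.075]
scene handle top 139 c [ 0.5763 -0.1686] size [0.0146 0.0272] ang 75.5 z [0.098 0.112 0.118]
scene jar bright px 132 z [-0.116 -0.     0.002]
```

View pics/c10.png

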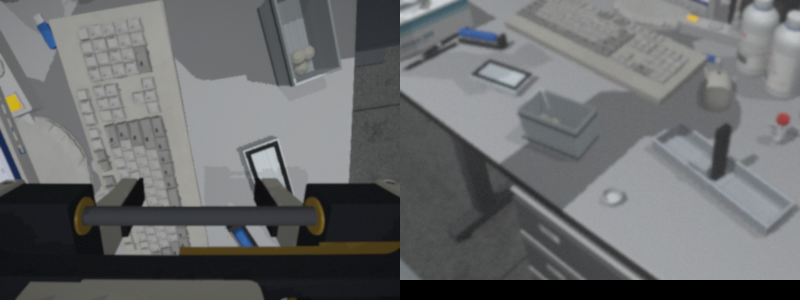

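The wrist view (left half) shows pieces inside the jar at (300,60) and the lid with its gasket up at (268,165). The scene view (right half) shows the scoop standing in the empty tray at (722,150). All three cameras agree on the lid at (0.5225, 0.3195), 102.4°. I'll grip the lid across its width, near its −y end.

>>> drive_tool(steps="0 0 0 -0.093;0 0 0 -0.093;0 0 0 -0.093;0 0 0 -0.093;0.023 0 -0.0184 0;0.023 0 -0.0184 0;0.023 0 -0.0184 0;0.0225 0 -0.0184 0;0 0.04 0 0;0 0.04 0 0;0 0.04 0 0;0 0.03 0 0;0 0.02 0 0;0 0 0 0;0 0 0 0")

```text
t: 30.52
tcp_pos: [0.5326, 0.274, 0.0729]
tool_rot: [-0.228, 2.108, -2.11]
contact_force: [-0.2, 0.6, 1.0]
opening: 1.0
```

```bash
python3 - <<'E'
from h import *
s,R=state(); T=s["tcp_pos"]; f=-R[:,2]; l=R[:,0]
c=np.array([.5225,.3195,0])-T; print("S,L",c@f,c@l,"yaw",np.degrees(np.arctan2(f[1],f[0])))
E
```

```text
t 30.52 tcp [0.5326 0.274  0.0729] F [-0.2  0.6  1. ] op 1.000 q [ 0.8   0.4  -0.36  0.   -0.81 -0.59]
[[-0.977 -0.001  0.212]
 [-0.212 -0.001 -0.977]
 [ 0.001 -1.     0.001]]
S,L 0.046720712962985 8.300936762237951e-05 yaw 102.26284580023258
```

>>> drive_tool(steps="0 0.02 -0.001 0;0 0.02 0 0;0 0.01 0 0;0 0.004 0 0;0 0 0 0;0 0 0 0")

```text
t: 31.02
tcp_pos: [0.5331, 0.2765, 0.0204]
tool_rot: [-0.226, 2.108, -2.106]
contact_force: [0.1, -0.1, -0.2]
opening: 0.999
```

>>> drive_tool(steps="0 0 0 0;0 0 0 0;0 0 0 0;0 0 0 0;0 0 0 0;0 0 0 0;0 0 0 0;0 0 0 0", hand=0, force=8)

```text
t: 31.68
tcp_pos: [0.5324, 0.2763, 0.0196]
tool_rot: [-0.227, 2.108, -2.107]
contact_force: [-1.3, -0.5, 6.3]
opening: 0.756
```

>>> drive_tool(steps="0 -0.005 0 0;0 -0.008 0.0 0;0 -0.008 0 0;0 -0.008 0 0;0 -0.008 0 0;0 -0.008 0 0;0 -0.008 0 0;0 -0.008 0 0;0 -0.008 0 0;0 -0.008 0 0;0 -0.008 0 0;0 -0.008 0 0;0 -0.008 0 0;0 -0.008 0 0;0 -0.008 0 0;0 -0.008 0 0;0 -0.005 0 0;0 0 0 0;0 0 0 0;0 0 0 0", force=5)

```text
t: 33.35
tcp_pos: [0.5321, 0.276, 0.1487]
tool_rot: [-0.228, 2.108, -2.109]
contact_force: [-0.3, 1.0, -2.1]
opening: 0.749
```

```bash
cat > lt.py <<'E'
from h import *
s,R=state(); T=s["tcp_pos"]; f=-R[:,2]; l=R[:,0]
import sys
for n in sys.argv[1:] or ["scene"]:
    m=viewer.camera_model(n); p,d=viewer.grab_frame(n); cv2.imwrite(f"pics/lt_{n}.png",p[:,:,::-1]); C=cloud(n,d,m); S=(C-T)@f; L=(C-T)@l; H=C[...,2]
    q=(np.abs(L)<.03)&(np.abs(S)<.14)&(H>.004)&(H<T[2]-.02)&(d>0); print(n,q.sum())
    for lo in np.arange(0,.14,.015):
        k=q&(H>lo)&(H<lo+.015)
        if k.sum()>3: print("H %.3f n %d"%(lo+.0075,k.sum()),"S",np.round(np.percentile(S[k],[5,50,95]),4))
E
python3 lt.py scene wrist
```

```text
t 33.35 tcp [0.5321 0.276  0.1487] F [-0.3  1.  -2.1] op 0.749 q [ 0.8   0.31 -0.29 -0.   -0.97 -0.59]
[[-0.977 -0.001  0.213]
 [-0.213 -0.    -0.977]
 [ 0.001 -1.     0.   ]]
scene 280
H 0.037 n 30 S [0.0252 0.0286 0.0307]
H 0.052 n 36 S [0.019  0.023  0.0258]
H 0.068 n 45 S [0.0127 0.0163 0.0203]
H 0.082 n 46 S [0.0063 0.01   0.0139]
H 0.098 n 44 S [-0.0002  0.0031  0.0076]
H 0.112 n 48 S [-0.0066 -0.0034  0.0005]
H 0.128 n 29 S [-0.0106 -0.0085 -0.0058]
wrist 0
```

The lid hangs about 23° short of vertical, with its free end towards +y. I'll carry it to the −y side of the jar and lean its gasket face over the jar's end rim to turn it past vertical.

>>> drive_tool(steps="0 -0.02 0 0.01;0 -0.03 0 0;0 -0.02 0 0;0.011 0 0.02 0;0.012 0 0.03 0;0.011 0 0.033 0;0.011 0 0.033 0;0.011 0 0.033 0;0.011 0 0.033 0;0.011 0 0.033 0;0.011 0 0.03 0;0 0 0.025 0;0 0 0.013 0;0 0 0 0;0 0 0 0;0 0 0 0", force=25)

```text
t: 34.78
tcp_pos: [0.5027, -0.0188, 0.2188]
tool_rot: [-0.218, 2.114, -2.114]
contact_force: [0.2, 0.2, -1.0]
opening: 0.746
```

```bash
cat > js.py <<'E'
from h import *
s=env.read_state(); c=np.array([.477,.103]); b=np.array([-.2028,.9792]); g=s["tcp_pos"][:2]-c
print("TCP along jar s %.4f lat(tool x) %.4f"%(g@b,-(g@np.array([-.9792,-.2028]))))
E
python3 js.py; python3 lt.py scene
```

```text
TCP along jar s -0.1245 lat(tool x) 0.0004
t 34.78 tcp [ 0.5027 -0.0188  0.2188] F [ 0.2  0.2 -1. ] op 0.746 q [ 0.35  0.09 -0.4  -0.   -1.08 -0.15]
[[-0.979 -0.     0.203]
 [-0.203 -0.    -0.979]
 [ 0.    -1.    -0.   ]]
scene 930
H 0.007 n 129 S [-0.1339  0.063   0.1313]
H 0.022 n 227 S [-0.1368  0.063   0.134 ]
H 0.037 n 139 S [-0.1204  0.0643  0.1319]
H 0.052 n 119 S [0.0631 0.065  0.1329]
H 0.068 n 126 S [0.063  0.0835 0.1331]
H 0.082 n 8 S [0.0631 0.0882 0.1304]
H 0.112 n 20 S [0.026  0.0294 0.0441]
H 0.128 n 28 S [0.0195 0.0235 0.0401]
H 0.143 n 31 S [0.0133 0.017  0.0317]
```

>>> drive_tool(steps="0 0.02 0 0;0 0.02 0 0;0 0.01 0 0;0 0 0 0;0 0 0 0")

```text
t: 35.25
tcp_pos: [0.5028, -0.0186, 0.1691]
tool_rot: [-0.22, 2.113, -2.114]
contact_force: [-0.3, -0.2, -0.1]
opening: 0.752
```

>>> drive_tool(steps="0 0 0 0;0 0 0 0;0 0 -0.006 0;0 0 -0.006 0;0 0 -0.006 0;0 0 -0.006 0;0 0 -0.006 0;0 0 -0.006 0;0 0 -0.006 0;0 0 -0.006 0;0 0 -0.006 0;0 0 -0.006 0;0 0 0 0;0 0 0 0", force=5)

```text
t: 36.42
tcp_pos: [0.4905, 0.0401, 0.169]
tool_rot: [-0.218, 2.113, -2.113]
contact_force: [0.3, 0.2, -1.3]
opening: 0.754
```

```bash
python3 js.py; python3 lt.py scene
```

```text
TCP along jar s -0.0643 lat(tool x) 0.0005
t 36.42 tcp [0.4905 0.0401 0.169 ] F [ 0.3  0.2 -1.3] op 0.754 q [ 0.48  0.12 -0.49 -0.   -0.96 -0.28]
[[-0.979 -0.     0.204]
 [-0.204  0.    -0.979]
 [-0.    -1.    -0.   ]]
scene 1260
H 0.007 n 73 S [0.0026 0.004  0.0781]
H 0.022 n 175 S [0.0033 0.0792 0.1209]
H 0.037 n 141 S [0.0045 0.0915 0.1215]
H 0.052 n 205 S [-0.0135  0.0833  0.1212]
H 0.068 n 251 S [-0.0135  0.0892  0.1225]
H 0.082 n 91 S [-0.0138 -0.0128  0.1203]
H 0.098 n 75 S [-0.014  -0.013  -0.0114]
H 0.112 n 84 S [-0.0142 -0.0132 -0.0123]
H 0.128 n 87 S [-0.0141 -0.0132 -0.0123]
H 0.143 n 78 S [-0.0143 -0.0132 -0.0119]
```

The lid is now vertical and touching the jar's end face. I'll continue the arc over the rim.

>>> drive_tool(steps="0 0 -0.0074 0;0 0 -0.0073 0;0 0.001 -0.0073 0;0 0.0013 -0.0073 0;0 0.0022 -0.007 0;0 0.0026 -0.0069 0;0 0.0034 -0.0065 0;0 0.0038 -0.0063 0;0 0.0042 -0.006 0;0 0 0 0;0 0 0 0")

```text
t: 37.38
tcp_pos: [0.4777, 0.1007, 0.1501]
tool_rot: [-0.219, 2.113, -2.114]
contact_force: [-0.1, -0.6, -0.6]
opening: 0.749
```

```bash
python3 js.py; python3 lt.py scene
```

```text
TCP along jar s -0.0024 lat(tool x) 0.0002
t 37.38 tcp [0.4777 0.1007 0.1501] F [-0.1 -0.6 -0.6] op 0.749 q [ 0.61  0.14 -0.52 -0.   -0.91 -0.41]
[[-0.979 -0.001  0.204]
 [-0.204 -0.    -0.979]
 [ 0.001 -1.     0.   ]]
scene 1323
H 0.007 n 71 S [-0.0596 -0.058   0.0164]
H 0.022 n 144 S [-0.0586  0.0243  0.0588]
H 0.037 n 106 S [-0.0587  0.0409  0.0601]
H 0.052 n 96 S [-0.0583  0.0579  0.06  ]
H 0.068 n 189 S [-0.087  -0.081   0.0602]
H 0.082 n 194 S [-0.0792 -0.0727 -0.0653]
H 0.098 n 196 S [-0.0656 -0.0588 -0.0513]
H 0.112 n 190 S [-0.0517 -0.0448 -0.038 ]
H 0.128 n 137 S [-0.0389 -0.0334 -0.0281]
```

>>> drive_tool(steps="0 0.005 -0.0053 0;0 0.0053 -0.005 0;0 0.0057 -0.0049 0;0 0.006 -0.004 0;0 0.0066 -0.0037 0;0 0.0045 -0.002 0;0 0.0045 -0.0018 0;0 0.0028 -0.0009 0;0 0 0 0;0 0 0 0")

```text
t: 38.27
tcp_pos: [0.4721, 0.1273, 0.1099]
tool_rot: [-0.218, 2.113, -2.114]
contact_force: [-0.4, -0.4, -0.3]
opening: 0.752
```

```bash
python3 js.py; python3 lt.py scene | head -30; python3 - <<'E'
import cv2
p=cv2.imread("pics/lt_scene.png"); cv2.imwrite("pics/s11.png",cv2.resize(p[170:320,140:340],None,fx=3,fy=3))
E
```

```text
TCP along jar s 0.0248 lat(tool x) 0.0002
t 38.27 tcp [0.4721 0.1273 0.1099] F [-0.4 -0.4 -0.3] op 0.752 q [ 0.67  0.19 -0.57 -0.   -0.81 -0.46]
[[-0.979 -0.001  0.204]
 [-0.204 -0.    -0.979]
 [ 0.001 -1.     0.   ]]
scene 602
H 0.007 n 59 S [-0.0865 -0.0853 -0.0102]
H 0.022 n 121 S [-0.0861 -0.0119  0.0319]
H 0.037 n 64 S [-0.0864 -0.0844  0.0325]
H 0.052 n 21 S [-0.0861 -0.0853  0.0314]
H 0.068 n 36 S [-0.1155 -0.0856  0.0327]
H 0.082 n 301 S [-0.1171 -0.1044 -0.0871]
```

View pics/s11.png

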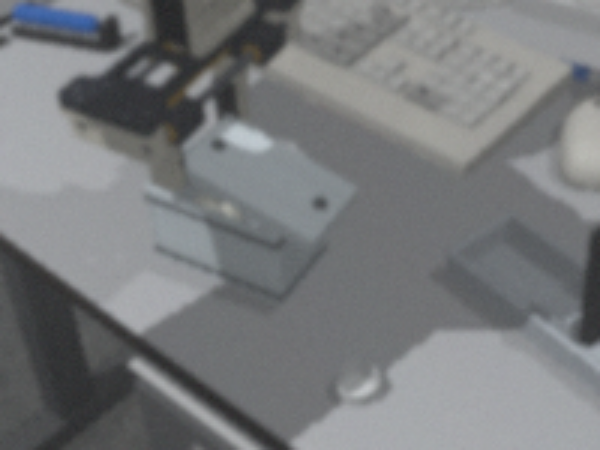

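The lid now leans over the jar with its plain face and two dark spots up, at (220,145) and (320,203). The pieces show inside the jar at (220,208). I'll tighten, shift 22 mm forward, and lay it down.

>>> drive_tool(steps="0 0 0 0;0 0 0 0;0 -0.006 0 0;0 -0.006 0 0;0 0 -0.008 0;0 0 -0.008 0;0 0 -0.006 0;0 0 0 0;0 0.006 0 0;0 0.006 0 0;0 0 0 0;0 0 0 0", force=30)

```text
t: 39.32
tcp_pos: [0.4677, 0.1486, 0.1096]
tool_rot: [-0.219, 2.113, -2.115]
contact_force: [0.0, -0.5, 0.5]
opening: 0.744
```

```bash
cat > lf.py <<'E'
from h import *
import sys
c0=np.array([.477,.103,0]); f=np.array([-.2028,.9792,0]); l=np.array([-.9792,-.2028,0]); state()
for n in sys.argv[1:]:
    m=viewer.camera_model(n); p,d=viewer.grab_frame(n); cv2.imwrite(f"pics/lf_{n}.png",p[:,:,::-1]); C=cloud(n,d,m); S=(C-c0)@f; L=(C-c0)@l; H=C[...,2]
    q=(np.abs(L)<.045)&(np.abs(S)<.12)&(H>.079)&(H<.11)&(d>0)&(p.min(2)>60)
    if q.sum()<20: print(n,q.sum()); continue
    A=np.c_[S[q],L[q],np.ones(q.sum())]; k=np.linalg.lstsq(A,H[q],rcond=None)[0]; e=np.abs(A@k-H[q])<.003
    k=np.linalg.lstsq(A[e],H[q][e],rcond=None)[0]; e=np.abs(A@k-H[q])<.003
    r=cv2.minAreaRect(A[e][:,:2].astype(np.float32)); print(n,"slope S,L (deg)",np.degrees(k[:2]).round(2),"h0",k[2].round(4),"rect S,L",np.round(r[0],4),np.round(r[1],4),round(r[2],2),e.sum(), "S",np.round(np.percentile(S[q][e],[1,99]),4),"L",np.round(np.percentile(L[q][e],[1,99]),4))
E
python3 lf.py scene; python3 js.py
```

```text
t 39.32 tcp [0.4677 0.1486 0.1096] F [ 0.  -0.5  0.5] op 0.744 q [ 0.71  0.19 -0.56  0.   -0.81 -0.5 ]
[[-0.979 -0.001  0.204]
 [-0.204 -0.001 -0.979]
 [ 0.001 -1.     0.001]]
scene slope S,L (deg) [11.22 -1.39] h0 0.1024 rect S,L [-0.0128  0.0033] [0.0821 0.1199] 89.82 1074 S [-0.0718  0.0385] L [-0.0334  0.0332]
TCP along jar s 0.0465 lat(tool x) 0.0002
```

>>> drive_tool(steps="0 -0.003 0 0;0 0 -0.004 0;0 0 -0.004 0;0 0.003 0 0;0 0 0 0")

```text
t: 39.78
tcp_pos: [0.4666, 0.1576, 0.1101]
tool_rot: [-0.217, 2.114, -2.112]
contact_force: [-0.1, 3.4, 1.8]
opening: 0.749
```

>>> drive_tool(steps="0 0 0 0;0 0 0 0;0 0.003 -0.0005 0;0 0.003 -0.0005 0;0 0.003 -0.0005 0;0 0.003 -0.0005 0;0 0.002 0 0;0 0 0 0;0 0 0 0", force=5)

```text
t: 40.53
tcp_pos: [0.466, 0.1592, 0.0959]
tool_rot: [-0.217, 2.114, -2.113]
contact_force: [-0.2, 5.9, -0.2]
opening: 0.755
```

```bash
python3 lf.py scene; python3 js.py
```

```text
t 40.53 tcp [0.466  0.1592 0.0959] F [-0.2  5.9 -0.2] op 0.755 q [ 0.73  0.21 -0.58 -0.   -0.78 -0.52]
[[-0.979  0.     0.204]
 [-0.204  0.001 -0.979]
 [-0.    -1.    -0.001]]
scene slope S,L (deg) [ 4.08 -1.73] h0 0.0937 rect S,L [-0.0003 -0.0051] [0.1273 0.0873] 6.83 1111 S [-0.0612  0.0572] L [-0.0351  0.0327]
TCP along jar s 0.0573 lat(tool x) 0.0006
```

>>> drive_tool(steps="0 0.002 0.001 0;0 0.001 0.001 0;0 0.001 0 0;0 0 0 0;0 0 0 0", force=3)

```text
t: 41.0
tcp_pos: [0.4663, 0.1567, 0.0921]
tool_rot: [-0.217, 2.113, -2.114]
contact_force: [0.3, 4.0, -0.3]
opening: 0.754
```

```bash
python3 lf.py scene; python3 js.py
```

```text
t 41.00 tcp [0.4663 0.1567 0.0921] F [ 0.3  4.  -0.3] op 0.754 q [ 0.72  0.22 -0.58  0.   -0.77 -0.52]
[[-0.979 -0.     0.204]
 [-0.204 -0.    -0.979]
 [ 0.    -1.     0.   ]]
scene slope S,L (deg) [ 2.19 -1.74] h0 0.0917 rect S,L [-0.0012 -0.0057] [0.1229 0.085 ] 5.53 1080 S [-0.0609  0.0577] L [-0.0342  0.0326]
TCP along jar s 0.0548 lat(tool x) 0.0004
```

>>> drive_tool(steps="0 0 0 0;0 0 0 0;0 0 0 0;0 0 0 0;0 0 0 0;0 0 0 0", hand=100)

```text
t: 41.55
tcp_pos: [0.4661, 0.1566, 0.0921]
tool_rot: [-0.218, 2.113, -2.114]
contact_force: [0.4, -0.4, -0.0]
opening: 0.992
```

>>> drive_tool(steps="0 -0.02 0 0;0 -0.03 0 0;0 -0.04 0 0;0 -0.04 0 0;0 0 0.04 0;0 0 0.04 0;0 0 0.04 0;0 0 0.04 0;0 0 0.04 0;0 0 0 0;0 0 0 0")

```text
t: 42.47
tcp_pos: [0.5068, -0.0412, 0.2219]
tool_rot: [-0.214, 2.116, -2.116]
contact_force: [-0.3, 0.7, -0.1]
opening: 0.998
```

```bash
python3 lf.py scene wrist top; python3 js.py
```

```text
t 42.47 tcp [ 0.5068 -0.0412  0.2219] F [-0.3  0.7 -0.1] op 0.998 q [ 0.31  0.1  -0.38 -0.   -1.09 -0.11]
[[-0.98  -0.001  0.199]
 [-0.199 -0.    -0.98 ]
 [ 0.001 -1.     0.   ]]
scene slope S,L (deg) [ 1.03 -2.66] h0 0.0902 rect S,L [ 0.0002 -0.0007] [0.1225 0.0683] 0.29 1078 S [-0.0604  0.058 ] L [-0.0335  0.0326]
wrist slope S,L (deg) [ 2.61 -1.62] h0 0.0881 rect S,L [-0.0199 -0.0004] [0.0835 0.0662] 0.46 1932 S [-0.0609  0.0093] L [-0.0325  0.0321]
top 0
TCP along jar s -0.1446 lat(tool x) 0.0005
```

>>> drive_tool(steps="0 -0.02 0.02 0;0 0 0.04 0;0 0 0.04 0;0 0 0.04 0;0 0 0.04 0;0 0 0.04 0;0 0 0.04 0;0 0 0 0;0 0 0 0;0 0 0 0")

```text
t: 43.45
tcp_pos: [0.5601, -0.2923, 0.2417]
tool_rot: [-0.219, 2.114, -2.113]
contact_force: [-0.5, -0.0, -0.7]
opening: 0.998
```

```bash
python3 lf.py scene top; python3 - <<'E'
from h import *
for n in ("scene","top"):   # desk-slope baseline around the jar
    p,d=viewer.grab_frame(n); C=cloud(n,d); c0=np.array([.477,.103,0]); f=np.array([-.2028,.9792,0]); l=np.array([-.9792,-.2028,0]); S=(C-c0)@f; L=(C-c0)@l
    q=(d>0)&(np.abs(C[...,2])<.006)&(np.abs(S)<.15)&(np.abs(L)<.12); A=np.c_[S[q],L[q],np.ones(q.sum())]; k=np.linalg.lstsq(A,C[...,2][q],rcond=None)[0]; print(n,"desk slope deg",np.degrees(k[:2]).round(2),k[2].round(4))
    Z=C[...,2]; q=(Z>.09)&(Z<.13)&(C[...,0]>.5)&(C[...,0]<.66)&(C[...,1]>-.26)&(C[...,1]<-.08)&(d>0)
    P=C[q]; print("handle top?",len(P),P.mean(0).round(3) if len(P) else "")
a=cv2.resize(cv2.imread("pics/lf_scene.png")[150:360,120:400],(480,360)); b=cv2.resize(cv2.imread("pics/lf_top.png")[190:290,210:290],(288,360))
cv2.imwrite("pics/c12.png",np.hstack([a,b]))
E
```

```text
t 43.45 tcp [ 0.5601 -0.2923  0.2417] F [-0.5 -0.  -0.7] op 0.998 q [-0.17  0.29 -0.09 -0.   -1.19  0.38]
[[-0.979 -0.001  0.205]
 [-0.205  0.    -0.979]
 [ 0.001 -1.    -0.001]]
scene slope S,L (deg) [ 0.96 -2.71] h0 0.0901 rect S,L [-0.0009 -0.0008] [0.0687 0.122 ] 89.6 1086 S [-0.0602  0.058 ] L [-0.0331  0.0327]
top slope S,L (deg) [ 0.94 -1.86] h0 0.0895 rect S,L [ 0.0008 -0.0017] [0.12  0.066] 0.48 816 S [-0.0581  0.0593] L [-0.0341  0.0306]
scene desk slope deg [-0.1  -0.22] 0.0003
handle top? 157 [ 0.573 -0.169  0.107]
top desk slope deg [-0.06 -0.02] -0.0003
handle top? 0
```

View pics/c12.png

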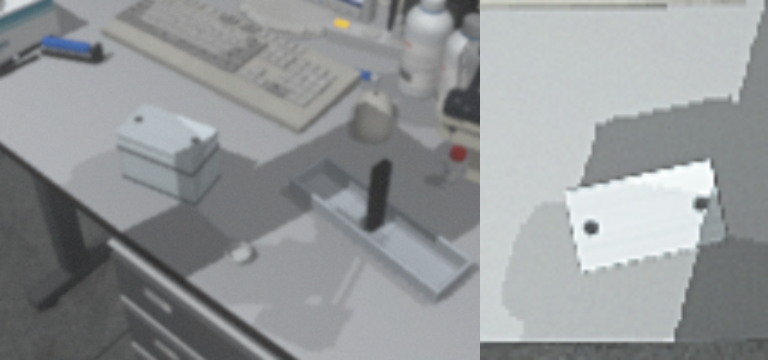

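The lid sits on the jar with its plain face up and spots at (138,120) and (195,140), and the scoop stands in the tray at (378,195). The depth fit hints at a 2° roll, so I'll check it against the jar rim before the lid went on, using only the lid's interior.

```bash
python3 - <<'E'
from h import *
c0=np.array([.477,.103,0]); f=np.array([-.2028,.9792,0]); l=np.array([-.9792,-.2028,0])
def fit(C,q,t):
    S=(C-c0)@f; L=(C-c0)@l; A=np.c_[S[q],L[q],np.ones(q.sum())]; H=C[...,2][q]; e=np.ones(len(H),bool)
    for _ in range(4): k=np.linalg.lstsq(A[e],H[e],rcond=None)[0]; e=np.abs(A@k-H)<.003
    print(t,e.sum(),"slope S,L deg",np.degrees(k[:2]).round(2),"h0",k[2].round(4))
C=cloud("top",np.load("pics/top0.npy")); S=(C-c0)@f; L=(C-c0)@l; Z=C[...,2]
fit(C,(Z>.066)&(Z<.082)&(np.abs(S)<.065)&(np.abs(L)<.037),"rim t0 top")
for i in range(2):
  for n in("scene","top"):
    p,d=viewer.grab_frame(n); C=cloud(n,d); S=(C-c0)@f; L=(C-c0)@l; Z=C[...,2]
    fit(C,(Z>.08)&(Z<.1)&(np.abs(S)<.052)&(np.abs(L)<.026)&(p.min(2)>90),"lid in "+n)
    for sg in (-1,1):
        q=(Z>.08)&(Z<.1)&(np.abs(S)<.05)&(np.abs(L-sg*.02)<.006); print("  L",sg*.02,"Z",np.median(Z[q]).round(4),end="")
        q=(Z>.08)&(Z<.1)&(np.abs(S-sg*.045)<.008)&(np.abs(L)<.026); print("  S",sg*.045,"Z",np.median(Z[q]).round(4))
E
```

```text
rim t0 top 135 slope S,L deg [-0.24  0.26] h0 0.0729
lid in scene 699 slope S,L deg [ 0.98 -1.93] h0 0.0904
  L -0.02 Z 0.091  S -0.045 Z 0.0897
  L 0.02 Z 0.0896  S 0.045 Z 0.0914
lid in top 531 slope S,L deg [ 0.95 -1.33] h0 0.0894
  L -0.02 Z 0.0902  S -0.045 Z 0.0887
  L 0.02 Z 0.089  S 0.045 Z 0.0899
lid in scene 699 slope S,L deg [ 0.85 -1.85] h0 0.0903
  L -0.02 Z 0.0909  S -0.045 Z 0.0897
  L 0.02 Z 0.0895  S 0.045 Z 0.0911
lid in top 534 slope S,L deg [ 0.29 -1.67] h0 0.0895
  L -0.02 Z 0.0898  S -0.045 Z 0.0894
  L 0.02 Z 0.089  S 0.045 Z 0.09
```

A roll of about 1.7° seems real. It's within the limits, but I'll press the lid gently with closed fingers above its high side to seat it.

>>> drive_tool(steps="-0.006 0 -0.024 0;-0.006 0 -0.04 0;0 0 -0.04 0;0 0 -0.04 0;0 0 -0.04 0;0 0 -0.04 0;0 0 -0.04 0;0 0 -0.04 0;0 0 -0.04 0;0 0 -0.04 0;0 0 -0.04 0;0 0 0 0;0 0.04 0 0;0 0.04 0 0;0 0.03 0 0;0 0.01 0 0;0 0 0 0;0 0 0 0", hand=0)

```text
t: 45.35
tcp_pos: [0.486, 0.1242, 0.1231]
tool_rot: [-0.217, 2.112, -2.113]
contact_force: [-0.5, -0.2, 1.4]
opening: 0.005
```

>>> drive_tool(steps="0 0.004 0 0;0 0.004 0 0;0 0.003 0 0;0 0 0 0;0 0 0 0")

```text
t: 45.77
tcp_pos: [0.4854, 0.124, 0.1115]
tool_rot: [-0.217, 2.114, -2.113]
contact_force: [1.0, 0.4, -0.0]
opening: 0.001
```

>>> drive_tool(steps="0 0.002 0 0;0 0.001 0 0;0 0 0 0;0 0 0 0")

```text
t: 46.1
tcp_pos: [0.4854, 0.124, 0.1082]
tool_rot: [-0.217, 2.113, -2.113]
contact_force: [0.3, -0.1, 0.0]
opening: 0.007
```

>>> drive_tool(steps="0 0.001 0 0;0 0.001 0 0;0 0 0 0;0 0 0 0")

```text
t: 46.43
tcp_pos: [0.4858, 0.1243, 0.1072]
tool_rot: [-0.217, 2.113, -2.112]
contact_force: [-3.3, 0.6, 10.6]
opening: 0.005
```

>>> drive_tool(steps="0 -0.01 0 0;0 -0.03 0 0;0 -0.04 0 0;0 -0.04 0 0;0 0 0.04 0;0 0 0.04 0;0 0 0.04 0;0 0 0.04 0;0 0 0.04 0;0 0 0.04 0;0 0 0.04 0;0 0 0.04 0;0 0 0.04 0;0 0 0.04 0;0 0 0.02 0;0 0 0 0;0 0 0 0")

```text
t: 47.85
tcp_pos: [0.5703, -0.2885, 0.2256]
tool_rot: [-0.216, 2.116, -2.115]
contact_force: [-0.7, 0.6, -0.8]
opening: 0.005
```

```bash
python3 lf.py scene top; python3 - <<'E'
from h import *
c0=np.array([.477,.103,0]); f=np.array([-.2028,.9792,0]); l=np.array([-.9792,-.2028,0])
for n in("scene","top"):
    p,d=viewer.grab_frame(n); C=cloud(n,d); S=(C-c0)@f; L=(C-c0)@l; Z=C[...,2]
    q=(Z>.08)&(Z<.1)&(np.abs(S)<.052)&(np.abs(L)<.026)&(p.min(2)>90); A=np.c_[S[q],L[q],np.ones(q.sum())]; k=np.linalg.lstsq(A,Z[q],rcond=None)[0]; print(n,np.degrees(k[:2]).round(2),k[2].round(4))
    # scoop: base/handle and bystanders
    q=(Z>.05)&(Z<.13)&(C[...,0]>.54)&(C[...,0]<.61)&(C[...,1]>-.2)&(C[...,1]<-.13)&(p.max(2)<80)
    P=C[q]; 
    if len(P)>20:
        k=np.linalg.lstsq(np.c_[P[:,2],np.ones(len(P))],P[:,:2],rcond=None)[0]; print(" handle n",len(P),"tilt deg (x,y)",np.degrees(k[0]).round(1),"centre",P.mean(0).round(3))
p0=cv2.imread("pics/scene0.png").astype(int); p1=cv2.imread("pics/lf_scene.png").astype(int)
for nm,(a,b,c,e) in dict(cap=(240,285,265,310),mouse=(320,190,360,240),vial=(375,230,398,258)).items(): print(nm,"mean diff",np.abs(p0-p1)[b:e,a:c].mean().round(1))
cv2.imwrite("pics/c13.png",cv2.resize(cv2.imread("pics/lf_scene.png")[150:360,120:420],None,fx=2.6,fy=2.6))
E
```

```text
t 47.85 tcp [ 0.5703 -0.2885  0.2256] F [-0.7  0.6 -0.8] op 0.005 q [-0.16  0.31 -0.1  -0.   -1.16  0.37]
[[-0.98  -0.001  0.201]
 [-0.201  0.    -0.98 ]
 [ 0.001 -1.    -0.001]]
scene slope S,L (deg) [ 0.26 -0.85] h0 0.0901 rect S,L [0.038  0.0005] [0.068  0.1231] 89.25 1000 S [-0.0226  0.0956] L [-0.032  0.034]
top slope S,L (deg) [0.08 0.19] h0 0.0896 rect S,L [ 0.0387 -0.0007] [0.0662 0.1203] 89.59 817 S [-0.0206  0.0972] L [-0.0332  0.0316]
scene [ 1.63 -0.13] 0.0897
 handle n 275 tilt deg (x,y) [2.5 1.6] centre [ 0.571 -0.17   0.089]
top [ 0.19 -0.08] 0.0894
cap mean diff 27.5
mouse mean diff 20.1
vial mean diff 18.1
```

View pics/c13.png

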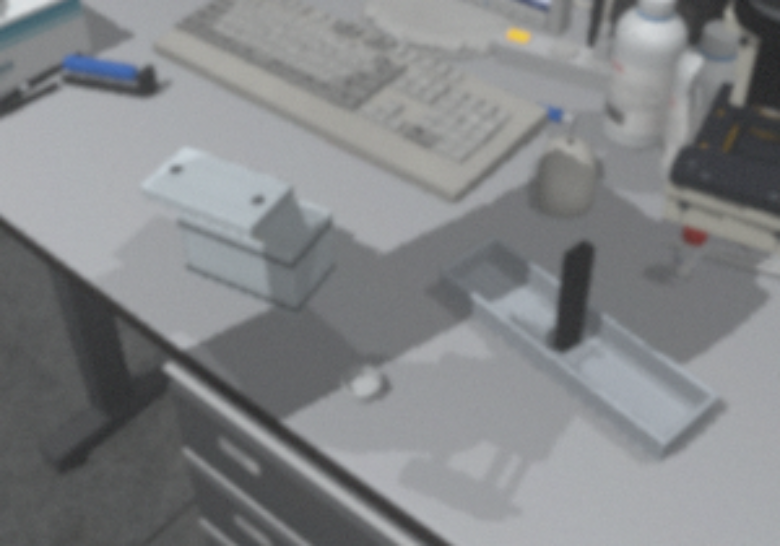

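The scene shows the lid flat but shifted about 38 mm along the jar towards +y: it was knocked aside while the arm was away. The cap at (368,385), the mouse and the vial are in place, and the scoop stands at (575,295). I'll grip the lid at its middle and carry it back.

>>> drive_tool(steps="0.0064 0 -0.0206 0;0.0064 0 -0.04 0;0 0 -0.04 0;0 0 -0.04 0;0 0 -0.04 0;0 0 -0.04 0;0 0 -0.04 0;0 0 -0.04 0;0 0 -0.04 0;0 0 -0.04 0;0 0 -0.04 0;0 0 -0.02 0;0 0 0 0;0 0.03 0 0;0 0.03 0 0;0 0.02 0 0;0 0 0 0;0 0 0 0", hand=100)

```text
t: 49.55
tcp_pos: [0.4681, 0.1413, 0.1462]
tool_rot: [-0.22, 2.112, -2.115]
contact_force: [-0.9, -0.2, 0.9]
opening: 1.0
```

```bash
python3 js.py; python3 lf.py scene
```

```text
TCP along jar s 0.0394 lat(tool x) -0.0010
t 49.55 tcp [0.4681 0.1413 0.1462] F [-0.9 -0.2  0.9] op 1.000 q [ 0.7   0.14 -0.52  0.   -0.9  -0.49]
[[-0.979 -0.001  0.205]
 [-0.205 -0.001 -0.979]
 [ 0.001 -1.     0.001]]
scene slope S,L (deg) [ 0.26 -1.21] h0 0.0901 rect S,L [0.0367 0.0009] [0.0685 0.1205] 89.44 881 S [-0.0222  0.0933] L [-0.0324  0.0338]
```

>>> drive_tool(steps="-0.001 0.02 0.001 0;0 0.02 0 0;0 0.01 0 0;0 0.0025 0 0;0 0 0 0;0 0 0 0")

```text
t: 50.1
tcp_pos: [0.4707, 0.1414, 0.0952]
tool_rot: [-0.215, 2.113, -2.111]
contact_force: [1.0, -0.0, -0.2]
opening: 0.995
```

>>> drive_tool(steps="0 0 0 0;0 0 0 0;0 0 0 0;0 0 0 0;0 0 0 0;0 0 0 0;0 0 0 0;0 0 0 0", hand=0, force=30)

```text
t: 50.77
tcp_pos: [0.4699, 0.1408, 0.0941]
tool_rot: [-0.217, 2.113, -2.113]
contact_force: [-2.2, 0.1, 6.5]
opening: 0.746
```

>>> drive_tool(steps="0 -0.004 0 0;0 -0.006 0 0;0 0 0 0;0 0 0.008 0;0 0 0.01 0;0 0 0.01 0;0 0 0.0065 0;0 0 0.0035 0;0 0 0 0;0 0 0 0;0 0 0 0")

```text
t: 51.68
tcp_pos: [0.4776, 0.1036, 0.1036]
tool_rot: [-0.217, 2.114, -2.114]
contact_force: [0.5, 0.3, -1.3]
opening: 0.749
```

```bash
python3 js.py; python3 lf.py scene
```

```text
TCP along jar s 0.0004 lat(tool x) 0.0007
t 51.68 tcp [0.4776 0.1036 0.1036] F [ 0.5  0.3 -1.3] op 0.749 q [ 0.62  0.2  -0.58 -0.   -0.8  -0.41]
[[-0.979  0.     0.203]
 [-0.203  0.    -0.979]
 [-0.    -1.    -0.   ]]
scene slope S,L (deg) [ 1.07 -1.98] h0 0.0999 rect S,L [-0.0267 -0.0033] [0.0725 0.0855] 6.64 616 S [-0.0607  0.0081] L [-0.0357  0.0329]
```

The lid is centred at a 10 mm lift. I'll lower and release it.

>>> drive_tool(steps="0 0.004 0 0;0 0.003 0 0;0 0.002 0 0;0 0.0005 0 0;0 0 0 0;0 0 0 0")

```text
t: 52.23
tcp_pos: [0.4773, 0.1036, 0.0941]
tool_rot: [-0.218, 2.113, -2.114]
contact_force: [-1.5, -0.1, 0.4]
opening: 0.749
```

>>> drive_tool(steps="0 0.001 0 0;0 0 0 0;0 0 0 0;0 0 0 0", force=3)

```text
t: 52.57
tcp_pos: [0.4773, 0.1035, 0.0931]
tool_rot: [-0.218, 2.113, -2.114]
contact_force: [-2.2, 0.2, 2.6]
opening: 0.754
```

>>> drive_tool(steps="0 0 0 0;0 0 0 0;0 0 0 0;0 0 0 0;0 0 0 0;0 0 0 0;0 -0.02 0 0;0 -0.03 0 0;0 -0.04 0 0;0 -0.04 0 0;0 -0.02 0.03 0;0 0 0.04 0;0 0 0.04 0;0 0 0.04 0;0 0 0.04 0;0 0 0.04 0;0 0 0.04 0;0 0 0.04 0;0 0 0.04 0;0 0 0 0", hand=100)

```text
t: 54.23
tcp_pos: [0.5491, -0.2448, 0.2422]
tool_rot: [-0.215, 2.115, -2.118]
contact_force: [1.1, 0.2, -0.1]
opening: 1.002
```

```bash
python3 lf.py scene top; python3 - <<'E'
from h import *
# bystanders: compare depth clouds with the start (top view) and pieces on desk/tray
d0=np.load("pics/top0.npy"); p,d=viewer.grab_frame("top"); C0=cloud("top",d0); C=cloud("top",d)
for nm,x,y in (("cap",.435,-.08),("mouse",.70,-.05),("vial",.67,-.2)):
    o=[]
    for c,dd in((C0,d0),(C,d)):
        q=(c[...,2]>.007)&(c[...,2]<.1)&(np.hypot(c[...,0]-x,c[...,1]-y)<.07)&(dd>0); o.append((int(q.sum()),c[q][:,:2].mean(0).round(3) if q.any() else None))
    print(nm,o)
p,d=viewer.grab_frame("scene"); C=cloud("scene",d); Z=C[...,2]; c=np.array([.576,-.1686]); a=np.array([.1616,.987]); s=(C[...,:2]-c)@a; t=(C[...,:2]-c)@np.array([-.987,.1616])
q=(np.abs(s)<.115)&(np.abs(t)<.026)&(p.min(2)>185)&(Z<.04); print("bright px in tray",q.sum())
q=(Z>.045)&(Z<.125)&(np.abs(s)<.06)&(np.abs(t)<.03)&(p.max(2)<80)
P=np.c_[s[q],t[q],Z[q]]; 
for lo in (.045,.06,.075,.09): k=(P[:,2]>lo)&(P[:,2]<lo+.015); print("handle z",lo,"s,t",np.median(P[k,:2],0).round(4),k.sum())
E
```

```text
t 54.23 tcp [ 0.5491 -0.2448  0.2422] F [ 1.1  0.2 -0.1] op 1.002 q [-0.09  0.24 -0.16  0.   -1.17  0.29]
[[-0.98  -0.001  0.199]
 [-0.199 -0.001 -0.98 ]
 [ 0.002 -1.     0.001]]
scene slope S,L (deg) [ 1.02 -2.69] h0 0.0901 rect S,L [-0.0003 -0.0004] [0.1219 0.0687] 0.65 1092 S [-0.0607  0.0585] L [-0.0326  0.0328]
top slope S,L (deg) [ 0.9  -1.64] h0 0.0893 rect S,L [ 0.0007 -0.0014] [0.0659 0.1203] 89.97 814 S [-0.0583  0.0593] L [-0.0332  0.0311]
cap [(16, array([ 0.43 , -0.067])), (1, array([ 0.424, -0.048]))]
mouse [(337, array([ 0.741, -0.051])), (194, array([ 0.752, -0.049]))]
vial [(103, array([ 0.675, -0.198])), (29, array([ 0.722, -0.204]))]
bright px in tray 0
handle z 0.045 s,t [-0.0044  0.009 ] 51
handle z 0.06 s,t [-0.0046  0.01  ] 51
handle z 0.075 s,t [-0.0045  0.009 ] 57
handle z 0.09 s,t [-0.0048  0.0088] 56
```

```bash
python3 -c "
from h import *
print(job.hand_in())"
```

```text
the job is handed in; nothing more can be done
None
```

I finished the job and handed it in at about 54 s of the 210 s allowed. No verdict was reported.

**What I did**
- **Pieces:** I scooped all 5 pieces out of the tray in one pass. I tipped them into the jar by letting the scoop pivot in a loosened grip with its tail on the jar's rim. The load at the wrist fell back to the bare scoop weight.
- **Scoop:** I set it upright by pressing its underside on the tray's end wall, then stood it in the empty tray.
- **Lid:** I turned it over by leaning it over the jar's end rim. It was then knocked about 38 mm along the jar, so I gripped it by the middle and put it back.

**Last checks**
- **Lid position:** centre within 2 mm of the jar's, yaw within about 1°, top face at 89–90 mm (flush is 90 mm), plain side up.
- **Scoop:** upright on the tray floor within the measuring error.
- **Tray:** no pieces visible.

**What disagreed or could not be checked**
- **Lid tilt:** depth fits from two cameras showed the lid tilted 2–3°, although its height matched a flush lid. That is inside the roughly 5.8° limit. The same reading came back after I replaced it, and I could not tell whether it is camera bias or a real small tilt.
- **Cap, vial and mouse:** the arm blocked the final top-view check. In the last scene picture, taken before I put the lid back, all three looked unmoved.
- **Pieces in the jar:** I saw pieces in the jar, but the final pictures could not show all 5. The count rests on the wrist load and on nothing being left in the tray or seen on the desk.

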